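# Load the sample drying cabinet

### The job

Slide the clear cover of the drying cabinet right back, hang every sample holder that stands on the bench by its slot on a pin inside the chamber, one holder to a pin about half-way along the chamber's depth, with the pin up in the notch so that the holder hangs free and upright, then slide the cover fully shut over them. Leave the bottle, beaker, jar and wrench alone.

Things in the scene. Friction and masses are not known exactly. Their poses are not given: they have to be found in the camera images.
- holder_1_center (a point): Sample holder, heavy steel foot, blue mounts and stripe, 0.35-0.7 kg, 130 mm tall, standing on its foot (may be absent). Point: its centre, 65 mm up. z up, y along the strap's width. Foot 60 (x) by 46 (y) by 22 mm high; on it a strap 8 mm thick (x), 40 wide (y), centred, up to 130 mm. Grip the strap across its thickness from above, above 84 mm.
- holder_1_seat (a point): The blue holder's slot: top centre of its notch, 84 mm up; same axes. This spot rests on a pin's top when hung. The L-shaped slot goes right through the strap: from the +y edge a level channel, heights 60 to 76 mm, runs in to y = -7 mm; at its inner end, y -7 to +7 mm, a notch rises to 84 mm.
- holder_2_center (a point): Sample holder, heavy steel foot, red mounts and stripe, 0.35-0.7 kg, 130 mm tall, standing on its foot (may be absent). Point: its centre, 65 mm up. z up, y along the strap's width. Foot 60 (x) by 46 (y) by 22 mm high; on it a strap 8 mm thick (x), 40 wide (y), centred, up to 130 mm. Grip the strap across its thickness from above, above 84 mm.
- holder_2_seat (a point): The red holder's slot: top centre of its notch, 84 mm up; same axes. This spot rests on a pin's top when hung. The L-shaped slot goes right through the strap: from the +y edge a level channel, heights 60 to 76 mm, runs in to y = -7 mm; at its inner end, y -7 to +7 mm, a notch rises to 84 mm.
- holder_3_center (a point): Sample holder, heavy steel foot, green mounts and stripe, 0.35-0.7 kg, 130 mm tall, standing on its foot (may be absent). Point: its centre, 65 mm up. z up, y along the strap's width. Foot 60 (x) by 46 (y) by 22 mm high; on it a strap 8 mm thick (x), 40 wide (y), centred, up to 130 mm. Grip the strap across its thickness from above, above 84 mm.
- holder_3_seat (a point): The green holder's slot: top centre of its notch, 84 mm up; same axes. This spot rests on a pin's top when hung. The L-shaped slot goes right through the strap: from the +y edge a level channel, heights 60 to 76 mm, runs in to y = -7 mm; at its inner end, y -7 to +7 mm, a notch rises to 84 mm.
- holder_4_center (a point): Sample holder, heavy steel foot, yellow mounts and stripe, 0.35-0.7 kg, 130 mm tall, standing on its foot (may be absent). Point: its centre, 65 mm up. z up, y along the strap's width. Foot 60 (x) by 46 (y) by 22 mm high; on it a strap 8 mm thick (x), 40 wide (y), centred, up to 130 mm. Grip the strap across its thickness from above, above 84 mm.
- holder_4_seat (a point): The yellow holder's slot: top centre of its notch, 84 mm up; same axes. This spot rests on a pin's top when hung. The L-shaped slot goes right through the strap: from the +y edge a level channel, heights 60 to 76 mm, runs in to y = -7 mm; at its inner end, y -7 to +7 mm, a notch rises to 84 mm.
- pin_1 (a point): Level steel pin, 8 mm across, orange tip, in the chamber: no. 1 of four counted from -y, 84 mm apart in y. Fixed to the chamber's +x wall; runs from 70 mm +x to 28 mm -x of this point, which is on its top line, 106 mm above the bench, mid-chamber in x. Axes: the cabinet's. Chamber inside 140 (x) by 402 mm (y), centred on the row of pins; walls 6 mm, rim 168 mm, floor 6 mm above the bench.
- pin_2 (a point): Level steel pin, 8 mm across, orange tip, in the chamber: no. 2 of four counted from -y, 84 mm apart in y. Fixed to the chamber's +x wall; runs from 70 mm +x to 28 mm -x of this point, which is on its top line, 106 mm above the bench, mid-chamber in x. Axes: the cabinet's. Chamber inside 140 (x) by 402 mm (y), centred on the row of pins; walls 6 mm, rim 168 mm, floor 6 mm above the bench.
- pin_3 (a point): Level steel pin, 8 mm across, orange tip, in the chamber: no. 3 of four counted from -y, 84 mm apart in y. Fixed to the chamber's +x wall; runs from 70 mm +x to 28 mm -x of this point, which is on its top line, 106 mm above the bench, mid-chamber in x. Axes: the cabinet's. Chamber inside 140 (x) by 402 mm (y), centred on the row of pins; walls 6 mm, rim 168 mm, floor 6 mm above the bench.
- pin_4 (a point): Level steel pin, 8 mm across, orange tip, in the chamber: no. 4 of four counted from -y, 84 mm apart in y. Fixed to the chamber's +x wall; runs from 70 mm +x to 28 mm -x of this point, which is on its top line, 106 mm above the bench, mid-chamber in x. Axes: the cabinet's. Chamber inside 140 (x) by 402 mm (y), centred on the row of pins; walls 6 mm, rim 168 mm, floor 6 mm above the bench.
- cover_handle (a point): Centre of the cover's orange upright grip bar: 14 mm thick (x), 80 long (y), rising 34 mm from the cover's top face; its middle is 193 mm, its top 208 mm above the bench; it travels with the cover. Axes as the cabinet's. The cover is a flat clear plate on the chamber, the bar near its robot-side (-x) edge.
- cover (a joint): Slide of the clear cover, m: 0 = chamber fully shut, 0.15 = slid fully back along the cabinet's +x over the housing, chamber fully open. Stays where it is left; about 3 N of friction.
- reagent: Bystander, leave it alone: amber reagent bottle, 52 mm across, 80 mm tall; origin at its underside.
- beaker: Bystander, leave it alone: small glass beaker, 64 mm across, 75 mm tall; origin at its underside.
- paste_jar: Bystander, leave it alone: white jar with blue lid, 64 mm across, 60 mm tall; origin at its underside.
- wrench: Bystander, leave it alone: wrench lying flat, 160 mm long; origin at its underside.

How it is judged:
By the outcome, as a careful person would: the job done as asked, in the order asked, and still so for the second after the job is handed in, with the robot touching nothing.
Of holder_1, holder_2, holder_3, holder_4 only 3 to 4 are there at a start; the rules pass over those that are not, and their reading is None.
At some moment in a run one of holder_1, holder_2, holder_3, holder_4 may be knocked a few centimetres aside while the robot is not near it.
Once in a run the grip may slacken for a moment while it holds something.
It also fails if it takes over 210 s, if anything falls off the work surface, if the arm or the gripper's body presses on something with over 40 N, if the wrist force passes 120 N, or if a joint passes its speed limit or range.

### The arm

A 6-joint arm with a two-finger parallel gripper is mounted at the origin on the work surface. World frame = base frame: x ahead of the robot, y to its left, z up, the work surface at z = 0. Lengths are in m, angles in rad, forces in N, time in s.
With the tool pointing down it reaches from about 0.425 to 1.125 m from the base axis. Payload 14.9 kg.
Tool frame: the origin (TCP) lies at the very end of the fingers, on their centre line; the grasp point (between the pads) lies 19 mm behind it (bot.grip_depth is the x of the grasp point in the tool frame, in m); x points along the fingers, y is the direction in which the jaws open and shut, and the axes are right-handed (so a half turn about x gives the same grasp; the last joint's range is limited). The gripper opens to 91 mm and grips with 3 to 60 N. Pads are 32 mm wide; open, the fingers measure 118 mm over their backs; the gripper's body (76 mm by 178 mm) begins 60 mm behind the grasp point.
Start: joints at [-1.257, 0.379, 1.734, -0, 1.028, -0.033], TCP at [0.238, -0.658, 0.214] pointing down, gripper open.
Joint ranges: [-2.77, 2.77], [-0.74, 2.19], [0, 2.66], [-1.06, 4.2], [0.31, 2.87], [-3.08, 3.08]. Speed limits (rad/s): [1.89, 1.89, 2.39, 3.14, 3.14, 3.14].

### API

Orientations are given as a 3x3 rotation matrix whose columns are the frame's x, y, z axes.
In Python, from plant import bot gives the robot as it stands.
- The arm moves only by the tool carry_out, never from a script. Its argument "steps" is one flat list of numbers, 7 for each row, row after row: the shift along the tool's x, y, z in m, then the turn, a rotation vector about the tool's x, y, z in rad, then the gripper command: -1 is fully open, 1 is shut, values between are in proportion. A call has 1 to 12 rows; each row shifts and turns the commanded pose from where the row before left it, along the tool's axes as they then stand; what a row does not reach is not made up. A row lasts 1/10 s, in which the tool goes at most 50 mm and 8.59 degrees, less where a joint would pass 70% of its speed; a pose out of reach is approached as far as the arm can. A call with a gripper value outside its range is refused whole. The fingers move at their own pace and stop on an object; "squeeze" is the grip in N (left out, the last holds). Time passes only in rows, so rows that do not move let the fingers close. It gives the time, the measured TCP pose, the force and the opening at its end, in the units of the state.
- bot.get_obs(): the state, without advancing time (a new reading comes with each control period).
- bot.read_camera(name): name is "scene" or "side" or "wrist"; returns (picture, depth): 480x640x3 uint8, blue, green, red; 480x640 float32, m along the optical axis (not along the pixel's ray), 0 where there is no reading.
- bot.camera_params(name): a dict with "intrinsics" (3x3 intrinsics, pixels), "k1" (the pictures are not rectified: a ray, as slopes to the right and down, at radius r is drawn at 1 + k1 r^2 times it, then the intrinsics apply), "R" (3x3) and "t" (3): a world point X has camera coordinates R X + t. Camera axes: x right, y down, z forward; pixel columns grow to the right and rows downward; lengths in m; the calibration is good to about 2 mm. A picture is of the moment at which its call begins: read the wrist's pose just before it. camera_params takes no time and is no camera call; for the wrist camera it gives the pose at the moment of the call.
- bot.close_job(): hands the job in, once; it reports no verdict.
The state is a dict: "time_s": time; "joints": joint angles; "joint_vel": joint speeds; "tau": joint torques, N m; "tcp_pos": TCP position; "orientation": TCP orientation; "ft_force": force on the tool from outside, world axes, zero at the start; "moment": the same for the moment, N m; "opening": opening from 0.0 (shut) to 1.0 (fully open).
Only numpy, scipy, OpenCV 4.12 (cv2) and the standard library are available. Lean on these libraries where they do the work, as an engineer would, in place of code of your own. Each camera call takes 0.05 s, during which the arm holds its last target.

## Working session

There is one attempt and no reset: what is moved stays moved. The work goes in short steps, Python scripts to look and compute and a tool call to move; the robot and the scene stay as the last step left them, time stands still between calls to the robot, and variables do not carry over. Pictures are saved under pics/ and viewed, and the job is handed in when it is done.

Besides the shell and the picture viewer there is one more tool, called after "Emit:" by a JSON object that holds its "name" and its "arguments". carry_out: Moves the arm, as the interface text tells. Its arguments: {"type":"object","properties":{"steps":{"type":"array"},"squeeze":{"type":"number"}},"required":["steps"]}

```bash
ls; mkdir -p pics; python3 - <<'E'
from plant import bot
import cv2,numpy as np
o=bot.get_obs(); print({k:np.round(v,3).tolist() for k,v in o.items()})
for n in("scene","side"):
    p,d=bot.read_camera(n); cv2.imwrite(f"pics/{n}0.png",p); np.save(f"pics/{n}0.npy",d)
    c=bot.camera_params(n); print(n,{k:np.round(v,3).tolist() for k,v in c.items()})
print(bot.grip_depth, bot.camera_params("wrist"))
E
```

```text
pics
{'time_s': 0.0, 'joints': [-1.257, 0.379, 1.735, 0.0, 1.028, -0.033], 'joint_vel': [0.001, 0.0, 0.001, -0.001, 0.0, -0.0], 'tau': [-0.002, -76.372, -43.437, 0.065, 0.042, -0.0], 'tcp_pos': [0.238, -0.658, 0.213], 'orientation': [[-0.0, 0.34, -0.94], [0.001, -0.94, -0.34], [-1.0, -0.001, -0.0]], 'ft_force': [-0.383, 0.26, 0.32], 'moment': [-0.038, -0.015, -0.001], 'opening': 1.0}
scene {'intrinsics': [[436.527, 0.0, 318.076], [0.0, 436.527, 236.565], [0.0, 0.0, 1.0]], 'k1': 0.03, 'R': [[0.64, 0.768, 0.015], [0.541, -0.436, -0.719], [-0.546, 0.469, -0.695]], 't': [-0.347, -0.175, 1.451]}
side {'intrinsics': [[615.753, 0.0, 310.701], [0.0, 615.753, 235.216], [0.0, 0.0, 1.0]], 'k1': -0.214, 'R': [[-0.996, -0.092, -0.013], [-0.038, 0.528, -0.849], [0.085, -0.844, -0.529]], 't': [0.526, 0.13, 1.519]}
-0.0188 {'intrinsics': array([[384.46474033,   0.        , 315.35952041],
       [  0.        , 384.46474033, 240.22772936],
       [  0.        ,   0.        ,   1.        ]]), 'k1': -0.03219414785164905, 'R': array([[ 3.38742001e-01, -9.40878912e-01, -8.54461509e-04],
       [-9.09138561e-01, -3.27548237e-01,  2.57253239e-01],
       [-2.42324025e-01, -8.63656532e-02, -9.66343645e-01]]), 't': array([-0.69897626, -0.02850077,  0.39080753])}
```

View pics/scene0.png

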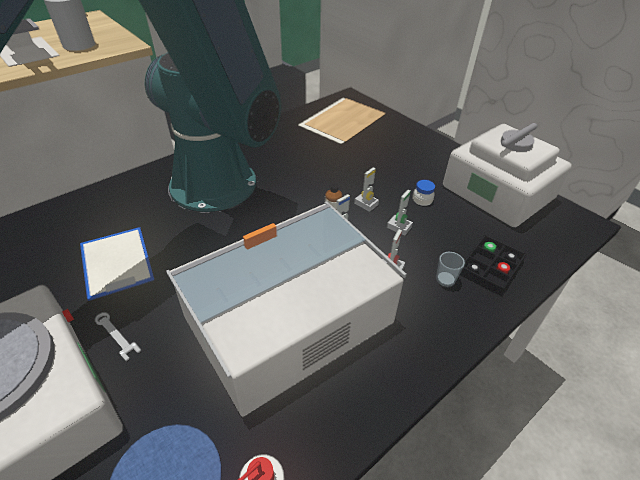

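View pics/side0.png

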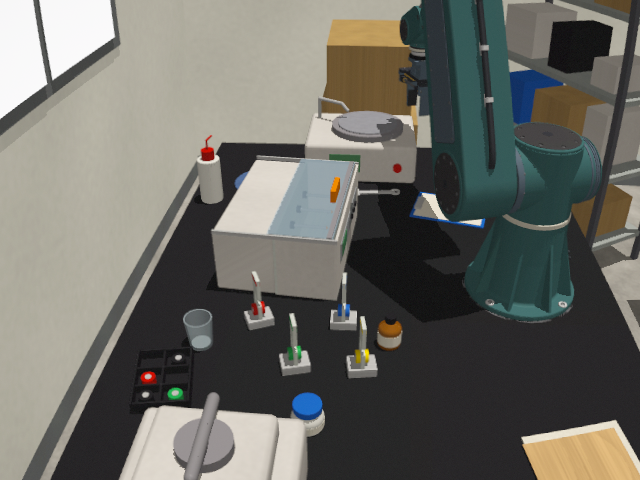

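The scene view shows the cabinet with its cover shut (bar at about 260,235). The side view shows four holders: red (259,300), blue (344,305), green (294,350) and yellow (362,355).

```bash
cat > h.py <<'E'
import cv2,numpy as np
def rays(c,px):
    K=c["intrinsics"]; px=np.asarray(px,float).reshape(-1,2)
    q=(px-[K[0,2],K[1,2]])/K[0,0]; s=q.copy()
    for _ in range(20): s=q/(1+c["k1"]*(s**2).sum(1,keepdims=True))
    return np.c_[s,np.ones(len(s))]
def pix_depth(c,d,px):
    r=rays(c,px); z=np.array([d[int(round(v)),int(round(u))] for u,v in np.reshape(px,(-1,2))])
    return (r*z[:,None]-c["t"])@c["R"]
def pix_plane(c,px,z):
    r=rays(c,px)@c["R"]; o=-c["R"].T@c["t"]
    return o+r*((z-o[2])/r[:,2])[:,None]
def proj(c,X):
    P=np.reshape(X,(-1,3))@c["R"].T+c["t"]; s=P[:,:2]/P[:,2:]
    s=s*(1+c["k1"]*(s**2).sum(1,keepdims=True)); K=c["intrinsics"]
    return s*K[0,0]+[K[0,2],K[1,2]]
def cloud(c,d):
    v,u=np.mgrid[0:480,0:640]; r=rays(c,np.c_[u.ravel(),v.ravel()])
    X=(r*d.reshape(-1,1)-c["t"])@c["R"]; X[d.ravel()==0]=np.nan
    return X.reshape(480,640,3)
E
python3 - <<'E'
from plant import bot
from h import *
p=cv2.imread("pics/side0.png"); d=np.load("pics/side0.npy"); c=bot.camera_params("side")
cv2.imwrite("pics/side0c.png",cv2.resize(p[260:390,225:425],None,fx=4,fy=4,interpolation=cv2.INTER_CUBIC))
cv2.imwrite("pics/side0d.png",cv2.resize(p[145:295,210:370],None,fx=4,fy=4,interpolation=cv2.INTER_CUBIC))
X=cloud(c,d)
# rim / cabinet orientation
for n,(a,b) in dict(red=(259,300),blue=(344,305),green=(294,350),yel=(362,355)).items():
    R=X[b-45:b+30,a-18:a+18].reshape(-1,3); m=(R[:,2]>.09)&(R[:,2]<.16)
    m2=(R[:,2]>.012)&(R[:,2]<.03)
    print(n,m.sum(),np.round(np.nanmedian(R[m],0),3),np.round(R[m].min(0),3),np.round(R[m].max(0),3),"foot",m2.sum(),np.round(R[m2].min(0),3),np.round(R[m2].max(0),3))
    if m.sum()>5:
        # top points
        P=R[m]; q=P[:,:2]-P[:,:2].mean(0); w,V=np.linalg.eigh(q.T@q); print("  dir",V[:,1],np.sqrt(w/len(q)))
P=pix_depth(c,d,[(335,183),(332,197),(339,180),(256,160),(358,165),(218,230),(316,240)]);print(np.round(P,3))
P=X[140:300,210:370].reshape(-1,3);m=abs(P[:,2]-.165)<.006; print(P[m].min(0),P[m].max(0))
E
```

```text
red 431 [0.634 0.071 0.105] [0.601 0.061 0.09 ] [0.689 0.205 0.133] foot 501 [0.597 0.061 0.012] [0.695 0.215 0.03 ]
  dir [-0.12629672  0.99199251] [0.02071307 0.05600663]
blue 270 [0.441 0.156 0.111] [0.396 0.055 0.09 ] [0.484 0.328 0.135] foot 474 [ 0.407 -0.067  0.012] [0.483 0.202 0.03 ]
  dir [-0.2985931   0.95438051] [0.00662892 0.0828642 ]
green 161 [0.532 0.337 0.122] [0.524 0.301 0.09 ] [0.543 0.344 0.135] foot 397 [0.5   0.292 0.012] [0.567 0.353 0.03 ]
  dir [-0.31646634  0.94860374] [0.00268487 0.01371498]
yel 166 [0.392 0.334 0.122] [0.385 0.299 0.09 ] [0.399 0.344 0.136] foot 623 [0.355 0.147 0.012] [0.435 0.35  0.03 ]
  dir [-0.19992188  0.97981184] [0.0026608  0.01363799]
[[ 0.475 -0.124  0.211]
 [ 0.481 -0.09   0.189]
 [ 0.467 -0.151  0.206]
 [ 0.718 -0.346  0.165]
 [ 0.421 -0.336  0.163]
 [ 0.739  0.063  0.174]
 [ 0.506  0.085  0.171]]
[ 0.42143721 -0.4209366   0.15906062] [0.87362124 0.09347286 0.17099819]
```

View pics/side0c.png

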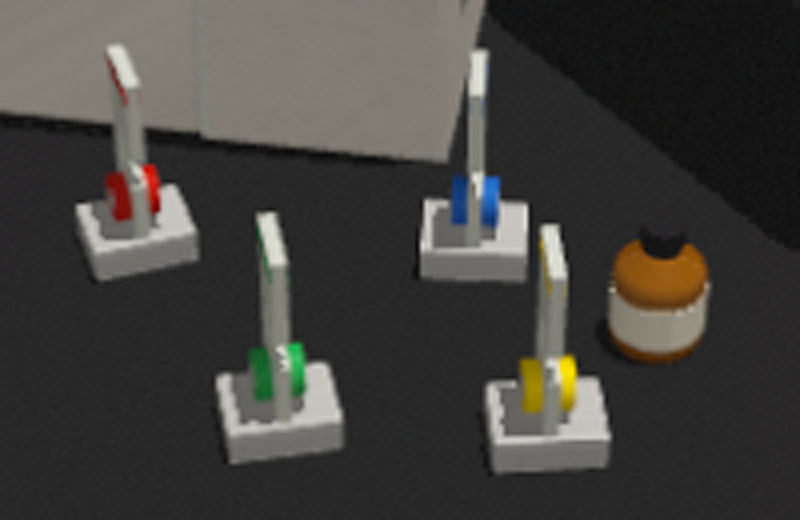

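View pics/side0d.png

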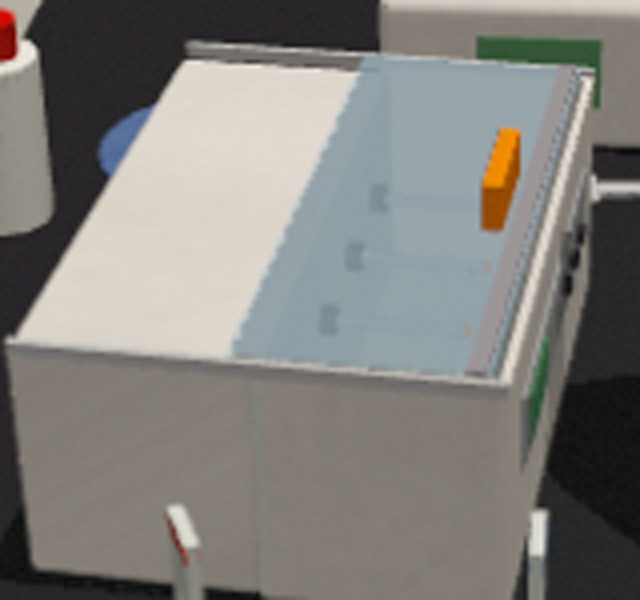

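The slots appear to open toward +y (toward the side camera) on all four holders. Next I'll fit the cabinet yaw and locate the handle.

```bash
cat > seg.py <<'E'
from h import *
def orange(p):
    hsv=cv2.cvtColor(p,cv2.COLOR_BGR2HSV); return cv2.inRange(hsv,(5,170,120),(18,255,255))>0
E
python3 - <<'E'
from plant import bot
from seg import *
for n in("side","scene"):
    p=cv2.imread(f"pics/{n}0.png"); d=np.load(f"pics/{n}0.npy"); c=bot.camera_params(n); X=cloud(c,d)
    M=orange(p)&(X[...,2]>.17)&(X[...,2]<.215)
    P=X[M]; top=P[P[:,2]>.204]
    r=cv2.minAreaRect(top[:,:2].astype(np.float32)*1000); print(n,len(P),len(top),r,P.min(0),P.max(0))
    # housing+front rim: points near 168 plane
    m=(abs(X[...,2]-.168)<.006)&(X[...,0]>.38)&(X[...,0]<.9)&(X[...,1]>-.5)&(X[...,1]<.15)
    print(cv2.minAreaRect(X[m][:,:2].astype(np.float32)*1000), np.median(X[m][:,2]))
E
```

```text
side 158 84 ((475.4178161621094, -119.70423126220703), (82.32044982910156, 12.773884773254395), 84.94390869140625) [ 0.46623404 -0.16051306  0.1796394 ] [ 0.4837363  -0.07879224  0.21337063]
((677.4989624023438, -162.69293212890625), (482.0594177246094, 481.5082702636719), 84.78504943847656) 0.16625509873938302
scene 132 131 ((476.66290283203125, -122.97883605957031), (78.8232192993164, 13.83323860168457), 85.8200454711914) [ 0.46732999 -0.16222705  0.17932999] [ 0.4854414  -0.08352647  0.21184476]
((676.2025146484375, -163.53277587890625), (475.31817626953125, 484.03436279296875), 84.89677429199219) 0.16535232090680121
```

Emit:
{"name": "carry_out", "arguments": {"steps": [-0.006,0,0,-0.142,0,0,-1,-0.006,0,0,-0.142,0,0,-1,-0.006,0,0,-0.142,0,0,-1,-0.006,0,0,-0.142,0,0,-1,-0.006,0,0,-0.142,0,0,-1,-0.006,0,0,-0.142,0,0,-1,-0.006,0,0,-0.142,0,0,-1,-0.006,0,0,-0.14,0,0,-1], "squeeze": 30}}

```text
time_s: 0.9
tcp_pos: [0.2378, -0.6581, 0.2618]
orientation: [[-0.0, 0.996, -0.084], [0.001, -0.084, -0.996], [-1.0, -0.0, -0.001]]
ft_force: [1.2, 0.2, 0.4]
opening: 1.0
```

Emit:
{"name": "carry_out", "arguments": {"steps": [0,0.0158,-0.0463,0,0,0,-1,0,0.0158,-0.0463,0,0,0,-1,0,0.0158,-0.0463,0,0,0,-1,0,0.0158,-0.0463,0,0,0,-1,0,0.0158,-0.0463,0,0,0,-1,0,0.0158,-0.0463,0,0,0,-1,0,0.0158,-0.0463,0,0,0,-1,0,0.0158,-0.0463,0,0,0,-1,0,0.0158,-0.0463,0,0,0,-1,0,0.0158,-0.0463,0,0,0,-1,0,0.0158,-0.0463,0,0,0,-1,0,0.0158,-0.0463,0,0,0,-1]}}

```text
time_s: 2.1
tcp_pos: [0.477, -0.12, 0.262]
orientation: [[0.0, 0.996, -0.09], [-0.0, -0.09, -0.996], [-1.0, 0.0, 0.0]]
ft_force: [1.0, -0.9, -0.3]
opening: 0.997
```

```bash
cat > st.py <<'E'
from plant import bot
from seg import *
def st():
    o=bot.get_obs(); R=np.array(o["orientation"]); print("t",round(o["time_s"],2),"tcp",np.round(o["tcp_pos"],4),"yaw",round(np.degrees(np.arctan2(R[1,1],R[0,1])),2),"xdir",np.round(R[:,0],3),"F",np.round(o["ft_force"],1),"M",np.round(o["moment"],2),"op",round(float(o["opening"]),3)); return o
def snap(n,name):
    c=bot.camera_params(n); p,d=bot.read_camera(n); cv2.imwrite(f"pics/{name}.png",p); np.save(f"pics/{name}.npy",d); import pickle; pickle.dump(c,open(f"pics/{name}.pkl","wb")); return p,d,c
E
python3 -c "
from st import *
o=st();print(o['joints']);snap('wrist','w1')"
```

```text
t 2.1 tcp [ 0.477 -0.12   0.262] yaw -5.16 xdir [ 0. -0. -1.] F [ 1.  -0.9 -0.3] M [-0.06 -0.14 -0.03] op 0.997
[-2.93927378e-01 -1.97993822e-02  2.11465111e+00 -4.28394040e-06
  1.04653675e+00 -2.03819439e-01]
```

View pics/w1.png

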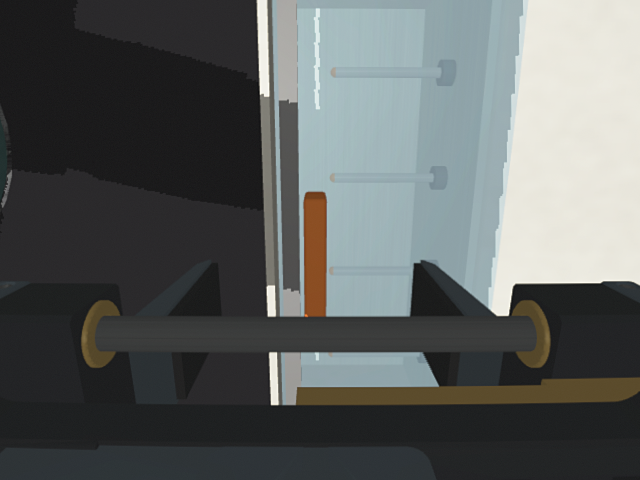

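The wrist view shows the bar between the open fingers at about (315,260), with the pins visible through the cover. I'll descend and grip.

Emit:
{"name": "carry_out", "arguments": {"steps": [0.03,0,0,0,0,0,-1,0.03,0,0,0,0,0,-1,0.02,0,0,0,0,0,-1,0,0,0,0,0,0,1,0,0,0,0,0,0,1,0,0,0,0,0,0,1,0,0,0,0,0,0,1,0,0,0,0,0,0,1,0,0,0,0,0,0,1,0,0,0,0,0,0,1], "squeeze": 30}}

```text
time_s: 3.15
tcp_pos: [0.4767, -0.1221, 0.1822]
orientation: [[0.0, 0.996, -0.09], [-0.0, -0.09, -0.996], [-1.0, 0.0, 0.0]]
ft_force: [0.2, -1.2, -0.1]
opening: 0.421
```

Emit:
{"name": "carry_out", "arguments": {"steps": [0,0,0,0,0,0,1,0,0,0,0,0,0,1,0,0,0,0,0,0,1,0,0,0,0,0,0,1,0,0,0,0,0,0,1]}}

```text
time_s: 3.65
tcp_pos: [0.4767, -0.122, 0.1819]
orientation: [[-0.0, 0.996, -0.09], [0.0, -0.09, -0.996], [-1.0, -0.0, -0.0]]
ft_force: [0.1, -0.4, -0.1]
opening: 0.152
```

Emit:
{"name": "carry_out", "arguments": {"steps": [0,0.01,0,0,0,0,1,0,0.015,0,0,0,0,1,0,0.015,0,0,0,0,1,0,0.02,0,0,0,0,1,0,0.02,0,0,0,0,1,0,0.02,0,0,0,0,1,0,0.02,0,0,0,0,1,0,0.015,0,0,0,0,1,0,0.008,0,0,0,0,1,0,0.004,0,0,0,0,1,0,0,0,0,0,0,1]}}

```text
time_s: 4.75
tcp_pos: [0.6176, -0.1346, 0.1814]
orientation: [[-0.017, 0.996, -0.089], [0.002, -0.089, -0.996], [-1.0, -0.017, -0.001]]
ft_force: [-59.7, 3.9, 46.5]
opening: 0.235
```

Emit:
{"name": "carry_out", "arguments": {"steps": [0,0.002,0,0,0,0,1,0,0.001,0,0,0,0,1,0,0.001,0,0,0,0,1,0,0,0,0,0,0,1]}}

```text
time_s: 5.15
tcp_pos: [0.621, -0.135, 0.1814]
orientation: [[-0.017, 0.996, -0.089], [0.002, -0.089, -0.996], [-1.0, -0.017, -0.001]]
ft_force: [-59.4, 3.1, 45.9]
opening: 0.307
```

Emit:
{"name": "carry_out", "arguments": {"steps": [0,-0.004,0,0,0,0,1,0,-0.002,0,0,0,0,1]}}

```text
time_s: 5.35
tcp_pos: [0.6149, -0.1344, 0.1815]
orientation: [[-0.017, 0.996, -0.089], [0.002, -0.089, -0.996], [-1.0, -0.017, -0.001]]
ft_force: [-59.7, 4.4, 46.3]
opening: 0.17
```

```bash
python3 -c "
from st import *
o=st();print(np.round(o['joints'],3));snap('side','s2');snap('scene','c2')"
```

```text
t 5.35 tcp [ 0.6149 -0.1344  0.1815] yaw -5.12 xdir [-0.017  0.002 -1.   ] F [-59.7   4.4  46.3] M [ 0.56 10.38  0.  ] op 0.17
[-0.251  0.317  1.888 -0.002  0.953 -0.161]
```

View pics/s2.png

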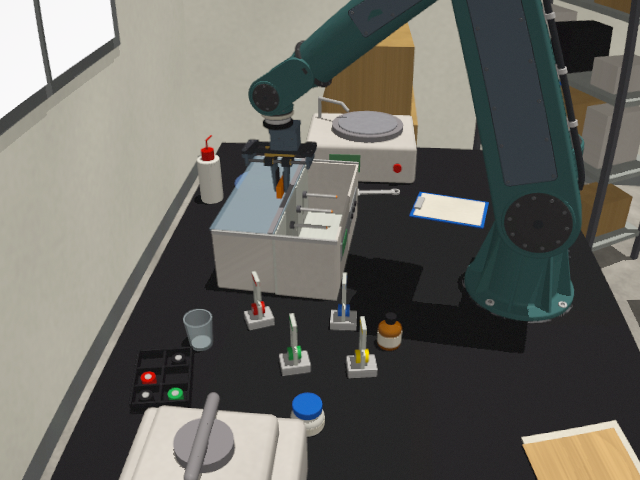

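View pics/c2.png

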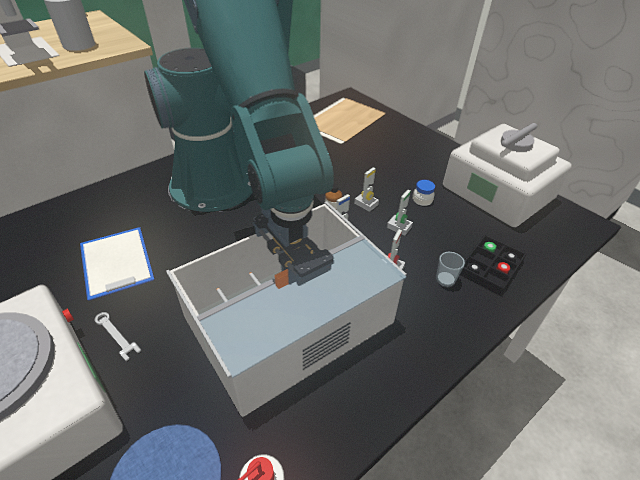

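Emit:
{"name": "carry_out", "arguments": {"steps": [0,-0.001,0,0,0,0,1,0,0,0,0,0,0,-1,0,0,0,0,0,0,-1,0,0,0,0,0,0,-1,0,0,0,0,0,0,-1,0,0,0,0,0,0,-1,0,0,0,0,0,0,-1,0,0,0,0,0,0,-1,0,0,0,0,0,0,-1]}}

```text
time_s: 6.35
tcp_pos: [0.6202, -0.135, 0.1819]
orientation: [[0.0, 0.996, -0.09], [0.0, -0.09, -0.996], [-1.0, 0.0, -0.0]]
ft_force: [0.8, 0.7, -0.5]
opening: 0.826
```

Emit:
{"name": "carry_out", "arguments": {"steps": [-0.02,0,0,0,0,0,-1,-0.04,0,0,0,0,0,-1,-0.04,0,0,0,0,0,-1,-0.04,-0.03,0,0,0,0,-1,0,-0.04,0,0,0,0,-1,0,-0.02,-0.03,0,0,0,-1,0,0,-0.04,0,0,0,-1,0,0,-0.04,0,0,0,-1,0,0,-0.04,0,0,0,-1]}}

```text
time_s: 7.25
tcp_pos: [0.5438, 0.0239, 0.3223]
orientation: [[0.001, 0.996, -0.09], [-0.0, -0.09, -0.996], [-1.0, 0.001, -0.0]]
ft_force: [1.1, -0.6, 1.2]
opening: 1.0
```

```bash
python3 -c "
from st import *
o=st();print(np.round(o['joints'],3));snap('side','s3');snap('scene','c3');snap('wrist','w3')
for n in ('s3','c3'):
    import pickle
    p=cv2.imread(f'pics/{n}.png');d=np.load(f'pics/{n}.npy');c=pickle.load(open(f'pics/{n}.pkl','rb'));X=cloud(c,d)
    M=orange(p)&(X[...,2]>.204)&(X[...,2]<.216)&(X[...,1]<0)&(X[...,0]>.4)
    print(M.sum(),cv2.minAreaRect(X[M][:,:2].astype(np.float32)*1000))
"
```

```text
t 7.25 tcp [0.5438 0.0239 0.3223] yaw -5.19 xdir [ 0.001 -0.    -1.   ] F [ 1.1 -0.6  1.2] M [-0.01 -0.1   0.03] op 1.0
[ 1.000e-03  1.000e-02  1.969e+00 -0.000e+00  1.162e+00  9.200e-02]
78 ((612.9906005859375, -130.00033569335938), (83.08248138427734, 13.09643268585205), 86.30343627929688)
55 ((613.7855834960938, -136.15966796875), (76.52267456054688, 11.871756553649902), 83.40406036376953)
```

View pics/w3.png

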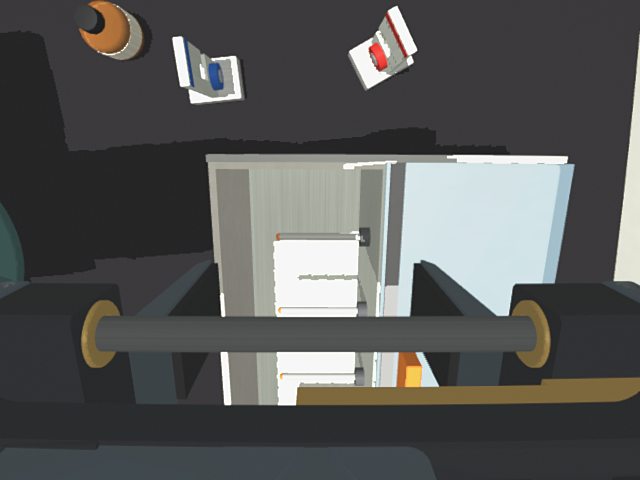

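View pics/s3.png

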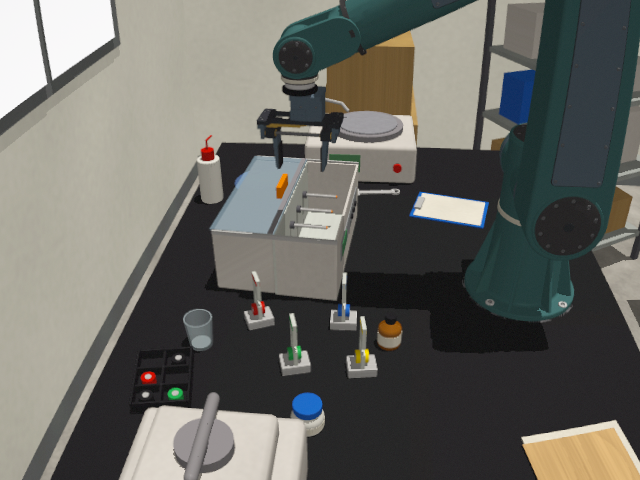

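```bash
python3 - <<'E'
from st import *
import pickle
p=cv2.imread('pics/w3.png')
cv2.imwrite('pics/w3a.png',cv2.resize(p[140:300,200:440],None,fx=3.3,fy=3.3,interpolation=cv2.INTER_CUBIC))
p=cv2.imread('pics/s3.png')
cv2.imwrite('pics/s3a.png',cv2.resize(p[145:300,210:370],None,fx=3.8,fy=3.8,interpolation=cv2.INTER_CUBIC))
E
```

```text
(no output)
```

View pics/w3a.png

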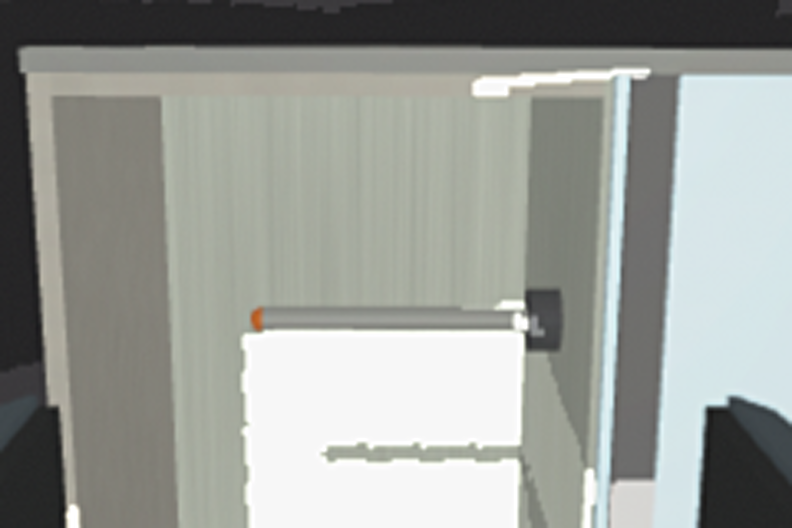

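View pics/s3a.png

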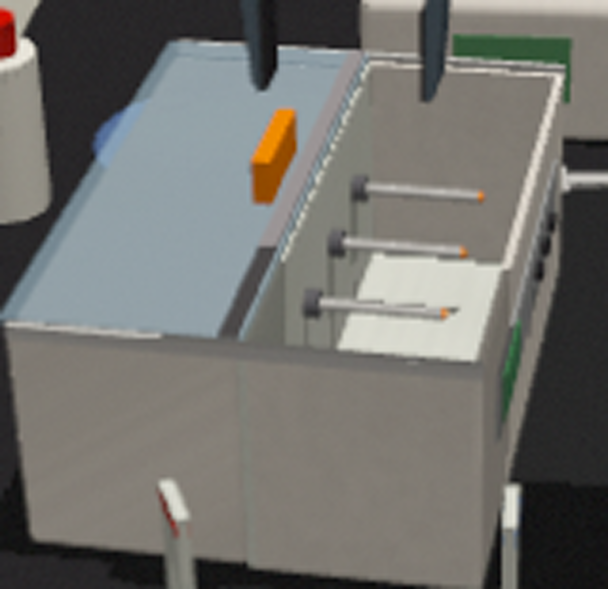

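```bash
python3 - <<'E'
from st import *
import pickle
p=cv2.imread('pics/w1.png')
cv2.imwrite('pics/w1a.png',cv2.resize(p[0:300,230:360],None,fx=4,fy=2,interpolation=cv2.INTER_CUBIC))
a=np.radians(-5.15); ex=np.array([np.cos(a),np.sin(a)]); ey=np.array([-np.sin(a),np.cos(a)])
c=pickle.load(open('pics/w3.pkl','rb'))
q=lambda x,y:(200+x/3.3,140+y/3.3)
def pr(px,z):
    P=pix_plane(c,px,z)[:,:2]; print(np.round(P,4).tolist(),'cab',np.round(np.c_[P@ex,P@ey],4).tolist())
pr([q(20,72),q(42,400)],.168)   # outer front rim
pr([q(52,97),q(68,500)],.168)   # inner front rim
pr([q(606,97),q(585,480)],.168)  # inner back
pr([q(617,80),q(603,480)],.174); pr([q(630,80),q(612,480)],.174) # cover edge
pr([q(52,97),q(606,97)],.168) # inner +y wall 
pr([q(262,319),q(515,319)],.106) # pin4 top centre line, tip
E
```

```text
[[0.4576, 0.0874], [0.4496, 0.0009]] cab [[0.4479, 0.1282], [0.4477, 0.0412]]
[[0.4647, 0.0805], [0.4522, -0.0284]] cab [[0.4556, 0.1219], [0.453, 0.0123]]
[[0.6046, 0.0681], [0.5944, -0.035]] cab [[0.5961, 0.1221], [0.5952, 0.0185]]
[[0.6065, 0.0726], [0.5984, -0.033]] cab [[0.5975, 0.1267], [0.599, 0.0209]]
[[0.6097, 0.0723], [0.6008, -0.0332]] cab [[0.6008, 0.1267], [0.6014, 0.0209]]
[[0.4647, 0.0805], [0.6046, 0.0681]] cab [[0.4556, 0.1219], [0.5961, 0.1221]]
[[0.504, 0.0028], [0.5834, -0.0042]] cab [[0.5017, 0.048], [0.5814, 0.0482]]
```

View pics/w1a.png

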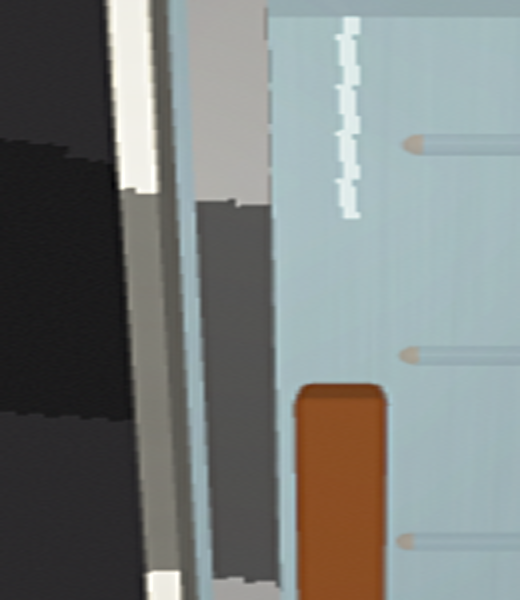

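The chamber is open, and the cover edge lies past the +x wall at its stop. The bar started about 12 mm off fully shut, because a small gap was visible. Pin 4's tip is at (280,237) in w3. Next I'll look at the holders from above.

Emit:
{"name": "carry_out", "arguments": {"steps": [-0.04,-0.02,-0.03,0,0,0,-1,-0.04,-0.02,-0.04,0,0,0,-1,-0.04,-0.02,-0.04,0,0,0,-1,0,0,0,0,0,0,-1]}}

```text
time_s: 7.8
tcp_pos: [0.5011, 0.1233, 0.4306]
orientation: [[0.006, 0.996, -0.088], [0.002, -0.088, -0.996], [-1.0, 0.006, -0.002]]
ft_force: [0.6, -0.4, -0.3]
opening: 1.0
```

```bash
python3 - <<'E'
from st import *
o=st(); p,d,c=snap('wrist','w4')
E
```

```text
t 7.8 tcp [0.5011 0.1233 0.4306] yaw -5.06 xdir [ 0.006  0.002 -1.   ] F [ 0.6 -0.4 -0.3] M [-0.   -0.11  0.01] op 1.0
```

View pics/w4.png

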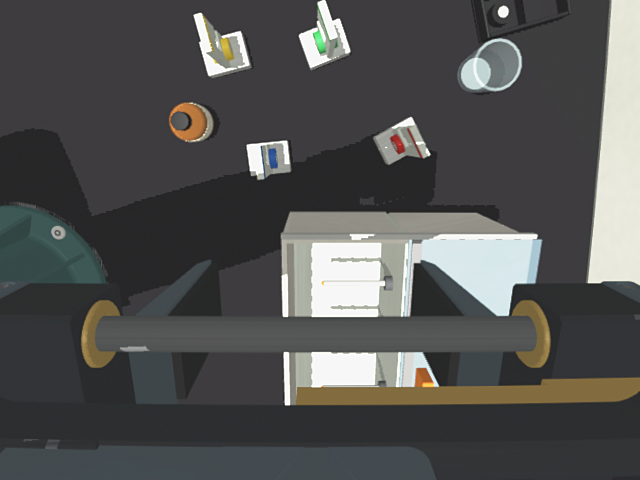

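```bash
cat > hold.py <<'E'
from st import *
import pickle
def near(name,cents):
    d=np.load(f'pics/{name}.npy');c=pickle.load(open(f'pics/{name}.pkl','rb'));X=cloud(c,d)
    for k,(x,y) in cents.items():
        m=(np.hypot(X[...,0]-x,X[...,1]-y)<.06)
        T=X[m&(abs(X[...,2]-.130)<.006)]; F=X[m&(abs(X[...,2]-.022)<.005)]
        out=[k,len(T),len(F)]
        for Q in (T,F):
            if len(Q)>5:
                (cx,cy),(w,h),a=cv2.minAreaRect(Q[:,:2].astype(np.float32)*1000); out.append((round(cx,1),round(cy,1),round(w,1),round(h,1),round(a,1),round(float(np.median(Q[:,2])),4)))
        print(*out)
E
python3 - <<'E'
from hold import *
p=cv2.imread('pics/w4.png')
cv2.imwrite('pics/w4a.png',cv2.resize(p[0:185,180:440],None,fx=3.05,fy=3.05,interpolation=cv2.INTER_CUBIC))
d=np.load('pics/w4.npy');c=pickle.load(open('pics/w4.pkl','rb'));X=cloud(c,d)
print([np.round(X[v,u],3) for u,v in((231,62),(330,48),(270,175),(400,155))])
near('w4',dict(red=(.65,.14),blue=(.44,.17),green=(.53,.33),yel=(.39,.33)))
E
```

```text
[array([0.401, 0.31 , 0.021]), array([0.537, 0.304, 0.08 ]), array([ 0.435,  0.147, -0.002]), array([0.632, 0.161, 0.024])]
red 240 338 (632.9, 179.2, 9.0, 34.2, 24.1, 0.1299) (619.8, 170.2, 29.0, 37.9, 28.5, 0.0222)
blue 258 690 (438.0, 174.2, 8.7, 40.0, 0.5, 0.1302) (437.9, 174.2, 60.4, 46.2, 0.0, 0.0223)
green 329 964 (533.7, 322.7, 8.7, 40.4, 15.6, 0.1302) (533.8, 323.0, 60.7, 46.3, 16.1, 0.0222)
yel 335 868 (393.0, 322.1, 9.3, 40.5, 8.2, 0.13) (393.6, 322.4, 61.0, 46.4, 9.2, 0.0221)
```

View pics/w4a.png

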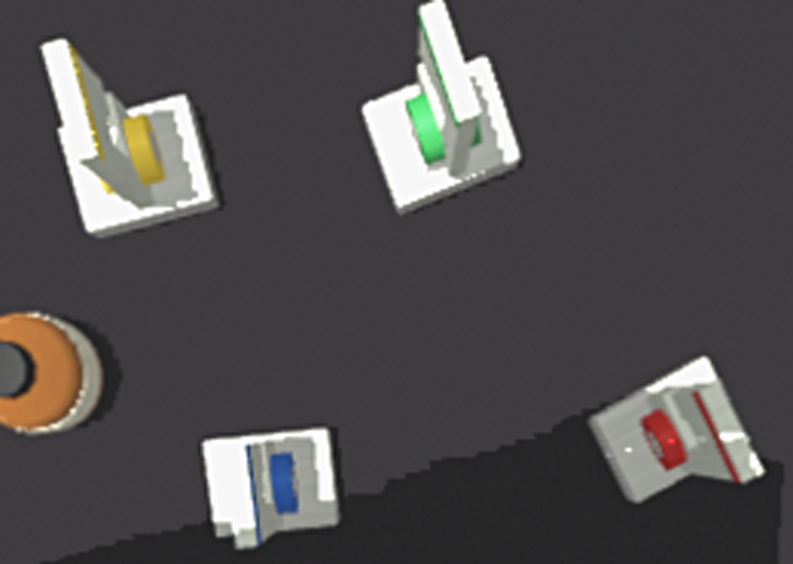

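All four holders stand with their slots opening toward +y. Blue is at (438,174) mm with yaw about 0, so I'll take it first and put it on pin 4.

Emit:
{"name": "carry_out", "arguments": {"steps": [0,0,0,-0.0925,0,0,-1,0,-0.0315,-0.0255,0,0,0,-1,0,-0.0315,-0.0255,0,0,0,-1,0.05,0,0,0,0,0,-1,0.05,0,0,0,0,0,-1,0.05,0,0,0,0,0,-1,0.05,0,0,0,0,0,-1,0.04,0,0,0,0,0,-1,0.04,0,0,0,0,0,-1,0,0,0,0,0,0,-1], "squeeze": 50}}

```text
time_s: 8.85
tcp_pos: [0.4343, 0.1697, 0.1408]
orientation: [[-0.009, 1.0, 0.001], [-0.003, 0.001, -1.0], [-1.0, -0.009, 0.003]]
ft_force: [0.3, -0.3, -0.4]
opening: 0.996
```

```bash
python3 - <<'E'
from hold import *
o=st(); p,d,c=snap('wrist','w5'); p,d,c=snap('side','s5');near('s5',dict(blue=(.44,.17)))
E
```

```text
t 8.85 tcp [0.4343 0.1697 0.1408] yaw 0.07 xdir [-0.009 -0.003 -1.   ] F [ 0.3 -0.3 -0.4] M [ 0.   -0.05  0.01] op 0.996
blue 54 298 (438.1, 175.4, 44.1, 8.4, 88.8, 0.1306) (437.9, 173.8, 59.4, 51.5, 2.0, 0.0234)
```

View pics/w5.png

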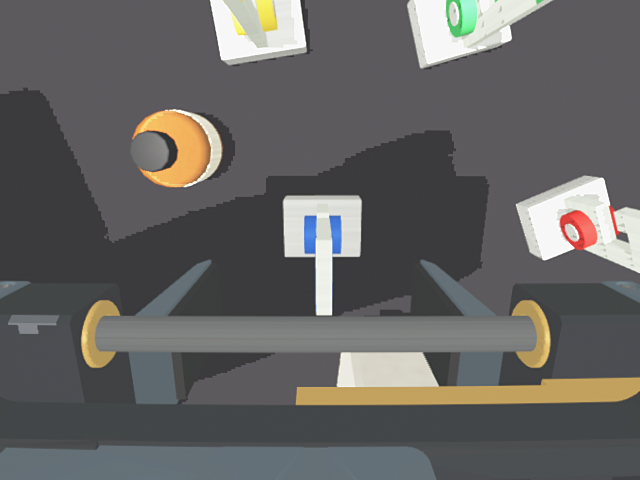

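View pics/s5.png

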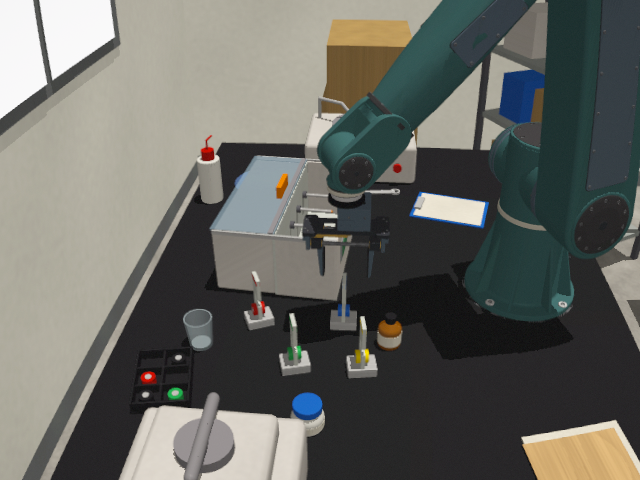

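Emit:
{"name": "carry_out", "arguments": {"steps": [0,0,0,0,0,0,-1,0,0,0,0,0,0,-1]}}

```text
time_s: 9.15
tcp_pos: [0.4388, 0.1723, 0.1476]
orientation: [[0.003, 1.0, 0.002], [0.001, 0.002, -1.0], [-1.0, 0.003, -0.001]]
ft_force: [0.9, 0.2, 0.6]
opening: 0.999
```

Emit:
{"name": "carry_out", "arguments": {"steps": [0.025,-0.001,-0.002,0,0,0,-1,0.02,0,0,0,0,0,-0.5,0.004,0,0,0,0,0,0,0,0,0,0,0,0,1,0,0,0,0,0,0,1,0,0,0,0,0,0,1,0,0,0,0,0,0,1,0,0,0,0,0,0,1,0,0,0,0,0,0,1,0,0,0,0,0,0,1,0,0,0,0,0,0,1,0,0,0,0,0,0,1]}}

```text
time_s: 10.35
tcp_pos: [0.4367, 0.1742, 0.0967]
orientation: [[0.0, 1.0, 0.003], [0.0, 0.003, -1.0], [-1.0, 0.0, -0.0]]
ft_force: [1.6, 0.6, -5.8]
opening: 0.082
```

Emit:
{"name": "carry_out", "arguments": {"steps": [0,0,0,0,0,0,1,0,0,0,0,0,0,1,0,0,0,0,0,0,1]}}

```text
time_s: 10.65
tcp_pos: [0.4364, 0.1741, 0.0966]
orientation: [[-0.0, 1.0, 0.003], [-0.0, 0.003, -1.0], [-1.0, -0.0, 0.0]]
ft_force: [0.3, 0.8, -3.9]
opening: 0.086
```

Emit:
{"name": "carry_out", "arguments": {"steps": [-0.02,0,0,0,0,0,1,-0.045,0,0,0,0,0,1,-0.05,0,0,0,0,0,1,-0.05,0,0,0,0,0,1,-0.05,0,0,0,0,0,1,0,0,0,0.093,0,0,1,0,0.017,0.0334,0,0,0,1,0,0.017,0.0334,0,0,0,1,0,0.017,0.0334,0,0,0,1,0,0.017,0.0334,0,0,0,1,0,0.017,0.0334,0,0,0,1,0,0.017,0.0334,0,0,0,1]}}

```text
time_s: 11.85
tcp_pos: [0.5202, -0.0362, 0.3116]
orientation: [[-0.0, 0.996, -0.09], [0.0, -0.09, -0.996], [-1.0, -0.0, -0.0]]
ft_force: [0.2, 0.9, -3.5]
opening: 0.081
```

Emit:
{"name": "carry_out", "arguments": {"steps": [0,0,0,0,0,0,1,0,0,0,0,0,0,1,0,0,0,0,0,0,1,0,0,0,0,0,0,1]}}

```text
time_s: 12.25
tcp_pos: [0.5197, -0.0338, 0.3117]
orientation: [[-0.0, 0.996, -0.089], [0.0, -0.089, -0.996], [-1.0, -0.0, -0.0]]
ft_force: [-0.2, 0.3, -3.6]
opening: 0.084
```

```bash
python3 - <<'E'
from hold import *
o=st(); p,d,c=snap('wrist','w6'); p,d,c=snap('side','s6');cv2.imwrite('pics/s6a.png',cv2.resize(p[100:300,200:400],None,fx=3,fy=3))
E
```

```text
t 12.25 tcp [ 0.5197 -0.0338  0.3117] yaw -5.12 xdir [-0.  0. -1.] F [-0.2  0.3 -3.6] M [-0.02 -0.11 -0.04] op 0.084
```

View pics/w6.png

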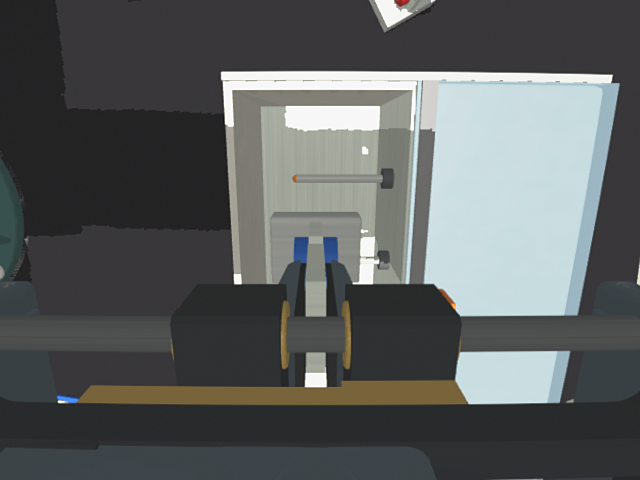

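View pics/s6a.png

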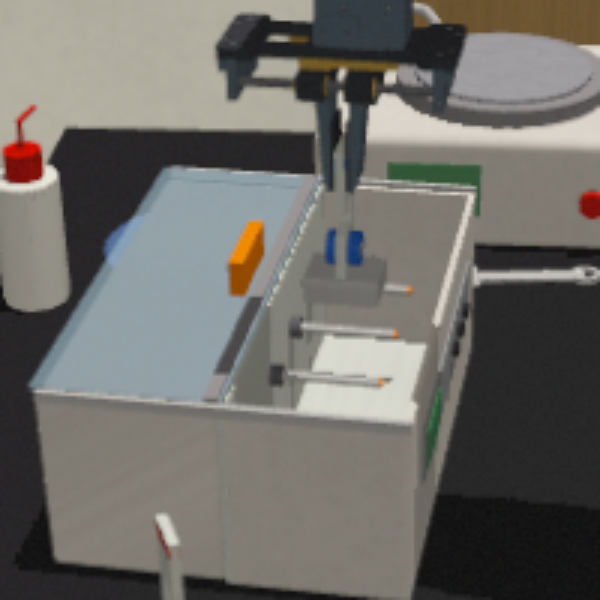

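```bash
cat > cab.py <<'E'
from hold import *
a=np.radians(-5.15); ex=np.array([np.cos(a),np.sin(a)]); ey=np.array([-np.sin(a),np.cos(a)])
def load(name):
    d=np.load(f'pics/{name}.npy');c=pickle.load(open(f'pics/{name}.pkl','rb'));X=cloud(c,d)
    return cv2.imread(f'pics/{name}.png'),X,X[...,:2]@ex,X[...,:2]@ey,X[...,2]
def stat(lbl,m,cx,cy,z):
    if m.sum()<4: print(lbl,'few',m.sum());return
    f=lambda v:np.round(np.percentile(v[m],[1,50,99]),4)
    print(lbl,m.sum(),'x',f(cx),'y',f(cy),'z',f(z))
E
python3 - <<'E'
from cab import *
p,X,cx,cy,z=load('w6')
inb=(cx>.46)&(cx<.57)
for lo,hi in((.02,.075),(-.06,.0)): stat(f'pin {lo}',inb&(z>.096)&(z<.112)&(cy>lo)&(cy<hi)&(cx<.56),cx,cy,z)
stat('foot',inb&(z>.228)&(z<.246)&(cy<.06),cx,cy,z)
m=(cx>.46)&(cx<.56)&(z>.101)&(z<.112)&(cy>.03)&(cy<.065)
for k in np.arange(.49,.56,.01):
    q=m&(abs(cx-k)<.005)
    if q.sum()>3: print(k,q.sum(),np.round([np.median(cy[q]),cy[q].min(),cy[q].max(),z[q].max()],4))
p,X,cx,cy,z=load('s6')
inb=(cx>.46)&(cx<.57)
stat('side pin4',inb&(z>.096)&(z<.112)&(cy>.03)&(cy<.07),cx,cy,z)
stat('side foot',inb&(z>.212)&(z<.24)&(cy<.08)&(cy>-.05),cx,cy,z)
E
```

```text
pin 0.02 508 x [0.4992 0.5295 0.5598] y [0.0439 0.0479 0.0508] z [0.1028 0.1056 0.1078]
pin -0.06 few 0
foot 3502 x [0.4907 0.5206 0.5497] y [-0.0078  0.0235  0.0359] z [0.2299 0.2374 0.2393]
0.5 52 [0.0479 0.0439 0.0509 0.1078]
0.51 88 [0.0476 0.0439 0.0508 0.1074]
0.52 80 [0.0475 0.044  0.0509 0.1081]
0.53 80 [0.0475 0.0438 0.0509 0.1077]
0.54 80 [0.0476 0.0438 0.0508 0.1085]
0.55 86 [0.048  0.0437 0.0508 0.1085]
0.56 42 [0.047  0.0438 0.0508 0.1074]
side pin4 few 0
side foot 362 x [0.4904 0.5164 0.5496] y [-0.0108  0.0309  0.0396] z [0.2164 0.2343 0.2398]
```

Foot and pin 4 are both well measured in w6: pin y is 0.0474 and holder centre y is 0.0125 in the cabinet frame. Lowering the holder beside the pin.

Emit:
{"name": "carry_out", "arguments": {"steps": [0.03,0,0,0,0,0,1,0.04,0,0,0,0,0,1,0.04,0,0,0,0,0,1,0.04,0,0,0,0,0,1,0.021,0,0,0,0,0,1,0.01,0,0,0,0,0,1,0,0,0,0,0,0,1,0,0,0,0,0,0,1,0,0,0,0,0,0,1]}}

```text
time_s: 13.25
tcp_pos: [0.5211, -0.0347, 0.1322]
orientation: [[0.002, 0.996, -0.09], [-0.0, -0.09, -0.996], [-1.0, 0.002, 0.0]]
ft_force: [0.2, -0.8, -2.9]
opening: 0.085
```

```bash
python3 - <<'E'
from cab import *
o=st(); snap('wrist','w7'); p,X,cx,cy,z=load('w7')
inb=(cx>.46)&(cx<.57)
stat('pin4',(cx<.56)&(cx>.49)&(z>.1)&(z<.112)&(cy>.035)&(cy<.065),cx,cy,z)
stat('foot',inb&(z>.048)&(z<.064)&(cy<.06),cx,cy,z)
E
```

```text
t 13.25 tcp [ 0.5211 -0.0347  0.1322] yaw -5.18 xdir [ 0.002 -0.    -1.   ] F [ 0.2 -0.8 -2.9] M [-0.01 -0.06  0.02] op 0.085
pin4 1758 x [0.499  0.5293 0.5594] y [0.0439 0.0482 0.0514] z [0.1025 0.1055 0.1075]
foot 3145 x [0.4923 0.5216 0.5514] y [-0.0085  0.0206  0.034 ] z [0.0564 0.058  0.0597]
```

View pics/w7.png

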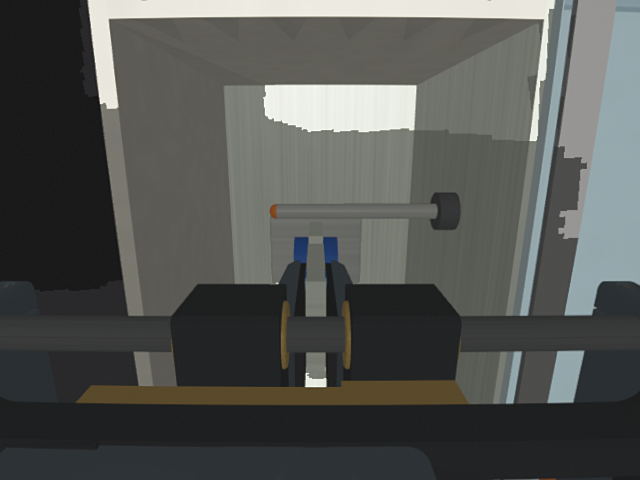

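Emit:
{"name": "carry_out", "arguments": {"steps": [0.001,0,-0.005,0,0,0,1,0,0,-0.01,0,0,0,1,0,0,-0.01,0,0,0,1,0,0,-0.008,0,0,0,1,0,0,-0.002,0,0,0,1,0,0,0,0,0,0,1,0,0,0,0,0,0,1]}}

```text
time_s: 14.0
tcp_pos: [0.5232, 0.0002, 0.1297]
orientation: [[-0.0, 0.996, -0.09], [-0.0, -0.09, -0.996], [-1.0, -0.0, 0.0]]
ft_force: [-0.1, 0.6, -3.6]
opening: 0.084
```

```bash
python3 - <<'E'
from cab import *
o=st(); print(np.array(o['tcp_pos'])[:2]@np.c_[ex,ey]); snap('wrist','w8'); p,X,cx,cy,z=load('w8')
inb=(cx>.46)&(cx<.57)
stat('pin4',(cx<.56)&(cx>.49)&(z>.1)&(z<.112)&(cy>.035)&(cy<.065),cx,cy,z)
stat('foot',inb&(z>.048)&(z<.064)&(cy<.09),cx,cy,z)
E
```

```text
t 14.0 tcp [5.232e-01 2.000e-04 1.297e-01] yaw -5.17 xdir [-0. -0. -1.] F [-0.1  0.6 -3.6] M [-0.05 -0.05  0.03] op 0.084
[0.52111282 0.0471694 ]
pin4 712 x [0.4981 0.5472 0.5597] y [0.0437 0.0489 0.0516] z [0.1017 0.1054 0.1073]
foot 3189 x [0.4911 0.5191 0.5502] y [0.0349 0.0588 0.0701] z [0.0486 0.0554 0.0574]
```

View pics/w8.png

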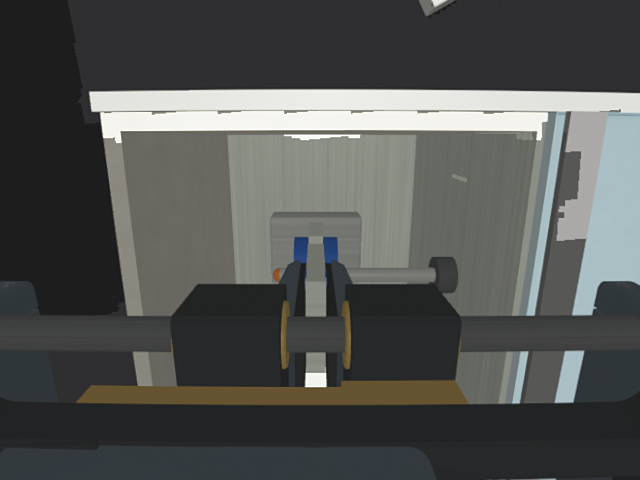

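Emit:
{"name": "carry_out", "arguments": {"steps": [0.004,0,0,0,0,0,1,0.004,0,0,0,0,0,1,0.002,0,0,0,0,0,1,0,0,0,0,0,0,1,0,0,0,0,0,0,1]}}

```text
time_s: 14.55
tcp_pos: [0.5232, 0.0002, 0.1197]
orientation: [[-0.0, 0.996, -0.09], [-0.0, -0.09, -0.996], [-1.0, -0.0, 0.0]]
ft_force: [-0.3, 0.5, -3.7]
opening: 0.084
```

Emit:
{"name": "carry_out", "arguments": {"steps": [0.001,0,0,0,0,0,1,0,0,0,0,0,0,1]}}

```text
time_s: 14.75
tcp_pos: [0.5233, 0.0002, 0.1187]
orientation: [[0.0, 0.996, -0.09], [-0.0, -0.09, -0.996], [-1.0, 0.0, -0.0]]
ft_force: [-0.3, 0.5, -4.5]
opening: 0.087
```

Emit:
{"name": "carry_out", "arguments": {"steps": [0.001,0,0,0,0,0,1,0,0,0,0,0,0,1]}}

```text
time_s: 14.95
tcp_pos: [0.5234, 0.0002, 0.1182]
orientation: [[0.0, 0.996, -0.09], [-0.0, -0.09, -0.996], [-1.0, 0.0, 0.0]]
ft_force: [-3.4, 0.4, 5.1]
opening: 0.086
```

Emit:
{"name": "carry_out", "arguments": {"steps": [0,0,0,0,0,0,0.7,0,0,0,0,0,0,0.4,0,0,0,0,0,0,0.2,0,0,0,0,0,0,0.1,0,0,0,0,0,0,0.1,0,0,0,0,0,0,0.1,0,0,0,0,0,0,0.1]}}

```text
time_s: 15.65
tcp_pos: [0.5233, 0.0002, 0.1177]
orientation: [[-0.0, 0.996, -0.09], [-0.0, -0.09, -0.996], [-1.0, -0.0, 0.0]]
ft_force: [-0.1, -0.1, 0.6]
opening: 0.451
```

Emit:
{"name": "carry_out", "arguments": {"steps": [-0.02,0,0,0,0,0,0.1,-0.03,0,0,0,0,0,0.1,-0.04,0,0,0,0,0,0.1,-0.05,0,0,0,0,0,-0.5,-0.05,0,0,0,0,0,-1,-0.05,0,0,0,0,0,-1,-0.03,0,-0.02,0,0,0,-1,0,0,0,0,0,0,-1,0,0,0,0,0,0,-1]}}

```text
time_s: 16.55
tcp_pos: [0.525, 0.0203, 0.3877]
orientation: [[0.001, 0.996, -0.09], [-0.0, -0.09, -0.996], [-1.0, 0.001, 0.0]]
ft_force: [-0.1, -0.4, -0.4]
opening: 0.945
```

```bash
python3 - <<'E'
from cab import *
o=st(); snap('wrist','w9'); snap('side','s9');p,X,cx,cy,z=load('w9')
near('w9',dict(red=(.63,.18),green=(.53,.33),yel=(.39,.33)))
p=load('s9')[0];cv2.imwrite('pics/s9a.png',cv2.resize(p[145:345,200:400],None,fx=3,fy=3))
E
```

```text
t 16.55 tcp [0.525  0.0203 0.3877] yaw -5.14 xdir [ 0.001 -0.    -1.   ] F [-0.1 -0.4 -0.4] M [-0.02 -0.13  0.03] op 0.945
red 424 738 (632.4, 181.9, 9.3, 40.3, 23.3, 0.13) (632.3, 182.1, 60.6, 47.0, 24.8, 0.0221)
green 0 0
yel 0 0
```

View pics/w9.png

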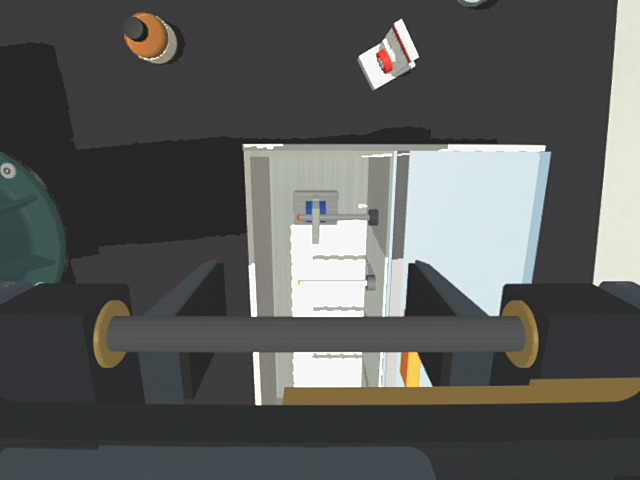

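View pics/s9a.png

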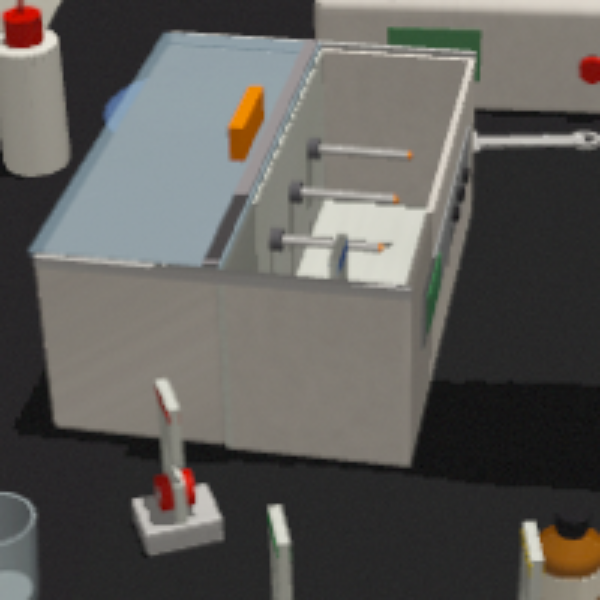

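Blue hangs on pin 4, upright (w9 at 316,215). Red is at (632,182) mm with yaw 24°, and goes to pin 3.

Emit:
{"name": "carry_out", "arguments": {"steps": [0,0,0,-0.128,0,0,-1,0,0,0,-0.128,0,0,-1,0,0,0,-0.128,0,0,-1,0,0,0,-0.128,0,0,-1,0,0.0411,-0.0259,0,0,0,-1,0,0.0411,-0.0259,0,0,0,-1,0,0.0411,-0.0259,0,0,0,-1,0,0.0411,-0.0259,0,0,0,-1,0.04,0,0,0,0,0,-1,0.05,0,0,0,0,0,-1,0.05,0,0,0,0,0,-1,0.04,0,0,0,0,0,-1]}}

```text
time_s: 17.85
tcp_pos: [0.6308, 0.1811, 0.203]
orientation: [[-0.004, 0.913, 0.409], [-0.001, 0.409, -0.913], [-1.0, -0.004, -0.001]]
ft_force: [-0.0, -0.6, -0.6]
opening: 1.001
```

Emit:
{"name": "carry_out", "arguments": {"steps": [0.03,0,0,0,0,0,-1,0.028,0,0,0,0,0,-1,0,0,0,0,0,0,-1,0,0,0,0,0,0,-1,0,0,0,0,0,0,-1,0,0,0,0,0,0,-1]}}

```text
time_s: 18.45
tcp_pos: [0.6335, 0.182, 0.1513]
orientation: [[0.002, 0.913, 0.409], [0.001, 0.409, -0.913], [-1.0, 0.002, 0.0]]
ft_force: [-0.0, 0.1, -0.2]
opening: 1.0
```

```bash
python3 - <<'E'
from cab import *
o=st(); snap('wrist','w10'); snap('side','s10');
near('w10',dict(red=(.632,.182)));near('s10',dict(red=(.632,.182)))
E
```

```text
t 18.45 tcp [0.6335 0.182  0.1513] yaw 24.14 xdir [ 0.002  0.001 -1.   ] F [-0.   0.1 -0.2] M [-0.08 -0.08 -0.01] op 1.0
red 1170 2702 (632.7, 182.1, 8.3, 40.4, 24.2, 0.1302) (632.6, 182.1, 60.1, 46.1, 24.0, 0.0223)
red 56 276 (632.3, 181.9, 9.5, 41.6, 23.9, 0.1297) (631.9, 181.5, 59.1, 54.0, 26.3, 0.0232)
```

View pics/w10.png

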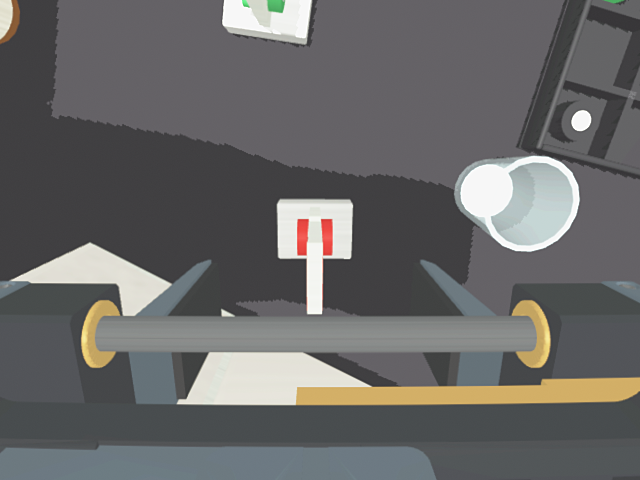

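Emit:
{"name": "carry_out", "arguments": {"steps": [0.025,-0.001,0,0,0,0,-1,0.02,0,0,0,0,0,-0.5,0.008,0,0,0,0,0,0,0,0,0,0,0,0,1,0,0,0,0,0,0,1,0,0,0,0,0,0,1,0,0,0,0,0,0,1,0,0,0,0,0,0,1,0,0,0,0,0,0,1,0,0,0,0,0,0,1,0,0,0,0,0,0,1,0,0,0,0,0,0,1]}}

```text
time_s: 19.75
tcp_pos: [0.6318, 0.1815, 0.0967]
orientation: [[0.0, 0.913, 0.409], [0.0, 0.409, -0.913], [-1.0, 0.0, -0.0]]
ft_force: [-2.0, -1.7, -4.2]
opening: 0.084
```

Emit:
{"name": "carry_out", "arguments": {"steps": [0,0,0,0,0,0,1,0,0,0,0,0,0,1,0,0,0,0,0,0,1]}}

```text
time_s: 20.05
tcp_pos: [0.6317, 0.1815, 0.0966]
orientation: [[-0.0, 0.912, 0.409], [-0.0, 0.409, -0.912], [-1.0, -0.0, -0.0]]
ft_force: [0.3, 0.1, -3.1]
opening: 0.084
```

Emit:
{"name": "carry_out", "arguments": {"steps": [-0.02,0,0,0,0,0,1,-0.045,0,0,0,0,0,1,-0.05,0,0,0,0,0,1,-0.05,0,0,0,0,0,1,-0.05,0,0,0,0,0,1,0,0,0,0.1278,0,0,1,0,0,0,0.1278,0,0,1,0,0,0,0.1278,0,0,1,0,0,0,0.1278,0,0,1]}}

```text
time_s: 20.95
tcp_pos: [0.6313, 0.1814, 0.3113]
orientation: [[-0.001, 0.995, -0.095], [-0.0, -0.095, -0.995], [-1.0, -0.001, 0.0]]
ft_force: [-0.3, 0.6, -3.8]
opening: 0.086
```

Emit:
{"name": "carry_out", "arguments": {"steps": [0,-0.0116,0.0386,0,0,0,1,0,-0.0116,0.0386,0,0,0,1,0,-0.0116,0.0386,0,0,0,1,0,-0.0116,0.0386,0,0,0,1,0,-0.0116,0.0386,0,0,0,1,0,-0.0116,0.0386,0,0,0,1,0,-0.0116,0.0386,0,0,0,1,0,-0.0116,0.0386,0,0,0,1,0,0,0,0,0,0,1,0,0,0,0,0,0,1,0,0,0,0,0,0,1]}}

```text
time_s: 22.05
tcp_pos: [0.5117, -0.1172, 0.3116]
orientation: [[-0.0, 0.996, -0.089], [0.0, -0.089, -0.996], [-1.0, -0.0, -0.0]]
ft_force: [-0.8, 0.7, -4.4]
opening: 0.085
```

```bash
cat >> cab.py <<'E'
def insert(tag,piny,botz):
    o=st(); print('cab tcp',np.round(np.array(o['tcp_pos'])[:2]@np.c_[ex,ey],4))
    snap('wrist',tag); p,X,cx,cy,z=load(tag)
    stat('pin',(cx<.56)&(cx>.49)&(z>.1)&(z<.112)&(abs(cy-piny)<.014),cx,cy,z)
    stat('foot',(cx>.46)&(cx<.58)&(abs(z-botz-.023)<.008)&(abs(cy-o['tcp_pos'][1]*ey[1]-o['tcp_pos'][0]*ey[0])<.04),cx,cy,z)
E
python3 - <<'E'
from cab import *
insert('w11',-.0366,.215); p=cv2.imread('pics/w11.png')
E
```

```text
t 22.05 tcp [ 0.5117 -0.1172  0.3116] yaw -5.12 xdir [-0.  0. -1.] F [-0.8  0.7 -4.4] M [ 0.01 -0.11  0.01] op 0.085
cab tcp [ 0.5202 -0.0707]
pin 505 x [0.4987 0.529  0.5591] y [-0.0398 -0.0358 -0.0328] z [0.1026 0.1057 0.1081]
foot 3443 x [0.4902 0.5201 0.5493] y [-0.0912 -0.0604 -0.0478] z [0.2321 0.2372 0.2392]
```

View pics/w11.png

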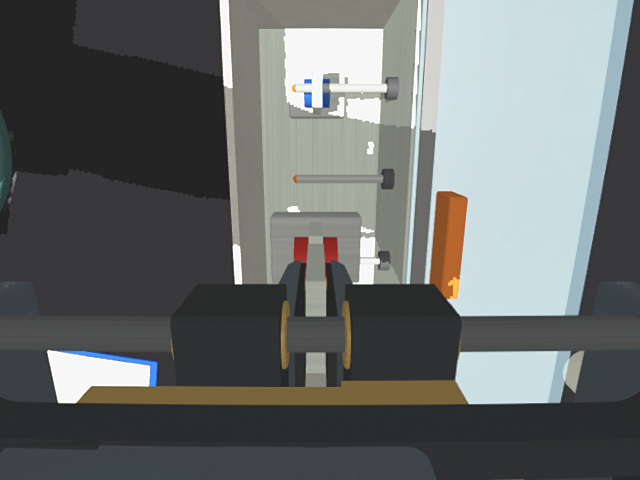

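Pin 3's y is −0.0363 and red's foot sits at −0.071 beside it. Lowering and sliding on.

Emit:
{"name": "carry_out", "arguments": {"steps": [0.03,0,0,0,0,0,1,0.04,0,0,0,0,0,1,0.04,0,0,0,0,0,1,0.04,0,0,0,0,0,1,0.021,0,0,0,0,0,1,0.01,0,0,0,0,0,1,0,0,0,0,0,0,1,0,0,0,0,0,0,1,0,0,0,0,0,0,1]}}

```text
time_s: 23.0
tcp_pos: [0.5127, -0.1178, 0.1322]
orientation: [[0.002, 0.996, -0.089], [-0.001, -0.089, -0.996], [-1.0, 0.002, 0.0]]
ft_force: [0.2, -0.4, -4.4]
opening: 0.087
```

```bash
python3 -c "
from cab import *
insert('w12',-.0366,.034)"
```

```text
t 23.0 tcp [ 0.5127 -0.1178  0.1322] yaw -5.12 xdir [ 0.002 -0.001 -1.   ] F [ 0.2 -0.4 -4.4] M [ 0.   -0.12  0.03] op 0.087
cab tcp [ 0.5212 -0.0713]
pin 1761 x [0.4987 0.529  0.5593] y [-0.0402 -0.0359 -0.0326] z [0.1027 0.1056 0.1074]
foot 3063 x [0.4914 0.52   0.5505] y [-0.0921 -0.0634 -0.0502] z [0.0562 0.0579 0.0597]
```

Emit:
{"name": "carry_out", "arguments": {"steps": [0.001,0,-0.005,0,0,0,1,0,0,-0.01,0,0,0,1,0,0,-0.01,0,0,0,1,0,0,-0.008,0,0,0,1,0,0,-0.0015,0,0,0,1,0,0,0,0,0,0,1,0,0,0,0,0,0,1]}}

```text
time_s: 23.75
tcp_pos: [0.5148, -0.0834, 0.1297]
orientation: [[-0.0, 0.996, -0.089], [-0.0, -0.089, -0.996], [-1.0, -0.0, 0.0]]
ft_force: [0.5, -0.4, -4.2]
opening: 0.084
```

```bash
python3 -c "
from cab import *
insert('w13',-.0366,.033)"
```

```text
t 23.75 tcp [ 0.5148 -0.0834  0.1297] yaw -5.13 xdir [-0. -0. -1.] F [ 0.5 -0.4 -4.2] M [-0.09 -0.07 -0.  ] op 0.084
cab tcp [ 0.5202 -0.0369]
pin 713 x [0.4984 0.5471 0.5598] y [-0.0404 -0.0351 -0.0324] z [0.1018 0.1054 0.1073]
foot 3190 x [0.4902 0.5176 0.5492] y [-0.0538 -0.0253 -0.0139] z [0.0488 0.0554 0.0571]
```

Emit:
{"name": "carry_out", "arguments": {"steps": [0.004,0,0,0,0,0,1,0.004,0,0,0,0,0,1,0.002,0,0,0,0,0,1,0,0,0,0,0,0,1,0.001,0,0,0,0,0,1,0,0,0,0,0,0,1]}}

```text
time_s: 24.4
tcp_pos: [0.5148, -0.0834, 0.1187]
orientation: [[-0.0, 0.996, -0.09], [0.0, -0.09, -0.996], [-1.0, -0.0, -0.0]]
ft_force: [-0.3, 0.0, -4.6]
opening: 0.088
```

Emit:
{"name": "carry_out", "arguments": {"steps": [0.001,0,0,0,0,0,1,0,0,0,0,0,0,1]}}

```text
time_s: 24.6
tcp_pos: [0.515, -0.0834, 0.1182]
orientation: [[0.0, 0.996, -0.09], [-0.0, -0.09, -0.996], [-1.0, 0.0, 0.0]]
ft_force: [-3.2, -0.5, 4.1]
opening: 0.081
```

Contact. Releasing and rising to look at the next holder.

Emit:
{"name": "carry_out", "arguments": {"steps": [0,0,0,0,0,0,0.7,0,0,0,0,0,0,0.4,0,0,0,0,0,0,0.2,0,0,0,0,0,0,0.1,0,0,0,0,0,0,0.1,0,0,0,0,0,0,0.1,0,0,0,0,0,0,0.1]}}

```text
time_s: 25.3
tcp_pos: [0.5148, -0.0834, 0.1177]
orientation: [[-0.0, 0.996, -0.09], [0.0, -0.09, -0.996], [-1.0, -0.0, -0.0]]
ft_force: [0.1, -0.6, -0.1]
opening: 0.447
```

Emit:
{"name": "carry_out", "arguments": {"steps": [-0.02,0,0,0,0,0,0.1,-0.03,0,0,0,0,0,0.1,-0.04,0,0,0,0,0,0.1,-0.05,0,0,0,0,0,-0.5,-0.05,0,0,0,0,0,-1,-0.05,0,-0.02,0,0,0,-1,-0.03,0,-0.04,0,0,0,-1,0,0,-0.04,0,0,0,-1,0,0,-0.04,0,0,0,-1,0,0,0,0,0,0,-1,0,0,0,0,0,0,-1]}}

```text
time_s: 26.4
tcp_pos: [0.527, 0.0551, 0.384]
orientation: [[-0.0, 0.996, -0.088], [-0.0, -0.088, -0.996], [-1.0, -0.0, 0.0]]
ft_force: [0.3, 0.3, 0.1]
opening: 1.003
```

```bash
python3 - <<'E'
from cab import *
o=st(); snap('wrist','w14'); snap('side','s14')
near('w14',dict(green=(.53,.33),yel=(.39,.33)));near('s14',dict(green=(.53,.33),yel=(.39,.33)))
p=load('s14')[0];cv2.imwrite('pics/s14a.png',cv2.resize(p[145:395,200:400],None,fx=2.4,fy=2.4))
E
```

```text
t 26.4 tcp [0.527  0.0551 0.384 ] yaw -5.04 xdir [-0. -0. -1.] F [0.3 0.3 0.1] M [-0.07 -0.11  0.04] op 1.003
green 0 47 (518.6, 295.0, 5.5, 17.5, 87.9, 0.0216)
yel 0 245 (358.0, 308.5, 10.4, 52.5, 86.2, 0.0219)
green 79 333 (533.5, 322.1, 9.1, 44.5, 15.0, 0.1312) (532.8, 323.0, 59.8, 51.2, 16.9, 0.0226)
yel 80 300 (353.1, 330.2, 8.3, 40.7, 6.9, 0.1309) (356.7, 330.8, 53.7, 50.8, 4.9, 0.0229)
```

View pics/w14.png

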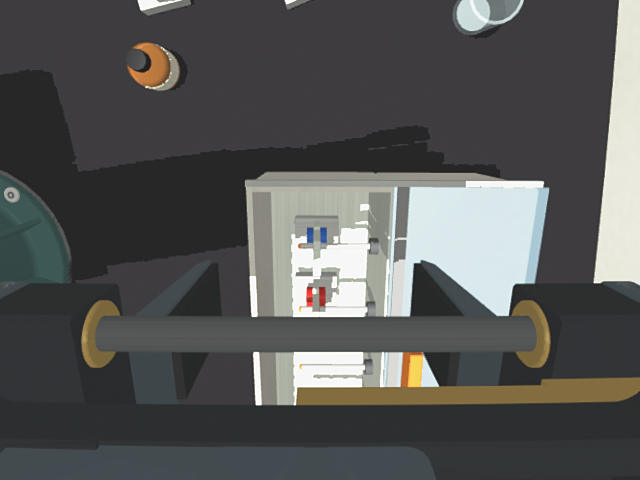

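View pics/s14a.png

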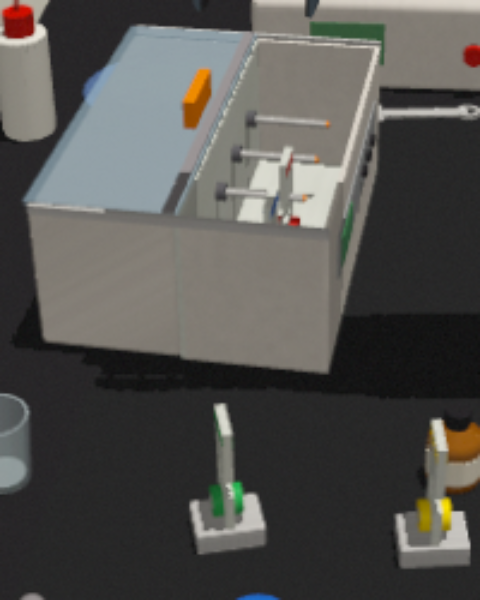

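Blue and red both hang. Yellow has been knocked, and is now near (355,330) beside the bottle. Green is next, at (533.7,322.8) mm with yaw 15.8°.

Emit:
{"name": "carry_out", "arguments": {"steps": [0,0,0,-0.1217,0,0,-1,0,0,0,-0.1217,0,0,-1,0,0,0,-0.1217,0,0,-1,0,0.0132,-0.0426,0,0,0,-1,0,0.0132,-0.0426,0,0,0,-1,0,0.0132,-0.0426,0,0,0,-1,0,0.0132,-0.0426,0,0,0,-1,0,0.0132,-0.0426,0,0,0,-1,0,0.0132,-0.0426,0,0,0,-1,0.04,0,0,0,0,0,-1,0.05,0,0,0,0,0,-1,0.05,0,0,0,0,0,-1]}}

```text
time_s: 27.7
tcp_pos: [0.5345, 0.3213, 0.2429]
orientation: [[0.001, 0.963, 0.271], [0.0, 0.271, -0.963], [-1.0, 0.001, -0.0]]
ft_force: [1.0, 0.3, -0.2]
opening: 0.996
```

Emit:
{"name": "carry_out", "arguments": {"steps": [0.05,0,0,0,0,0,-1,0.044,0,0,0,0,0,-1,0,0,0,0,0,0,-1,0,0,0,0,0,0,-1,0,0,0,0,0,0,-1,0,0,0,0,0,0,-1]}}

```text
time_s: 28.3
tcp_pos: [0.5353, 0.3227, 0.1528]
orientation: [[0.003, 0.962, 0.272], [0.002, 0.272, -0.962], [-1.0, 0.004, -0.001]]
ft_force: [-0.1, 0.1, -0.5]
opening: 0.998
```

```bash
python3 - <<'E'
from cab import *
o=st(); snap('wrist','w15')
near('w15',dict(green=(.533,.323),yel=(.355,.33)))
E
```

```text
t 28.3 tcp [0.5353 0.3227 0.1528] yaw 15.76 xdir [ 0.003  0.002 -1.   ] F [-0.1  0.1 -0.5] M [ 0.03 -0.13  0.  ] op 0.998
green 1136 2679 (533.3, 323.1, 8.1, 40.8, 15.8, 0.1303) (533.5, 323.0, 60.0, 46.6, 15.7, 0.0222)
yel 0 2211 (354.4, 330.6, 61.0, 46.1, 6.4, 0.0222)
```

View pics/w15.png

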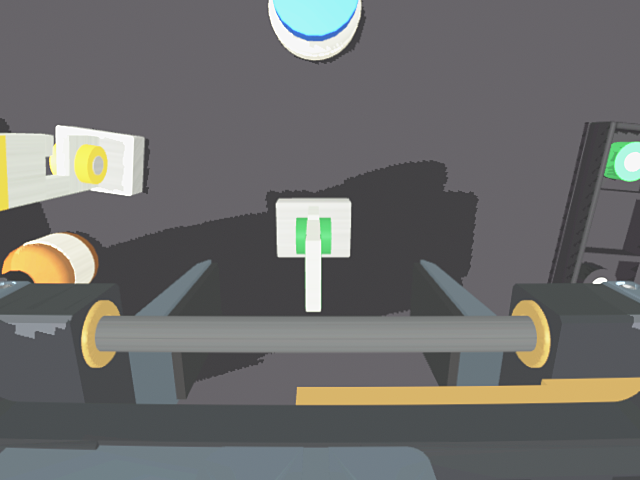

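Emit:
{"name": "carry_out", "arguments": {"steps": [0.025,-0.0015,-0.0005,0,0,0,-1,0.02,0,0,0,0,0,-0.5,0.009,0,0,0,0,0,0,0,0,0,0,0,0,1,0,0,0,0,0,0,1,0,0,0,0,0,0,1,0,0,0,0,0,0,1,0,0,0,0,0,0,1,0,0,0,0,0,0,1,0,0,0,0,0,0,1,0,0,0,0,0,0,1,0,0,0,0,0,0,1]}}

```text
time_s: 29.55
tcp_pos: [0.5324, 0.3222, 0.0962]
orientation: [[0.0, 0.962, 0.272], [0.0, 0.272, -0.962], [-1.0, 0.0, -0.0]]
ft_force: [2.4, 0.6, -5.1]
opening: 0.088
```

Emit:
{"name": "carry_out", "arguments": {"steps": [0,0,0,0,0,0,1,0,0,0,0,0,0,1,0,0,0,0,0,0,1]}}

```text
time_s: 29.85
tcp_pos: [0.5321, 0.3221, 0.0959]
orientation: [[-0.001, 0.962, 0.272], [-0.0, 0.272, -0.962], [-1.0, -0.001, 0.0]]
ft_force: [-0.5, 1.2, -3.2]
opening: 0.086
```

Emit:
{"name": "carry_out", "arguments": {"steps": [-0.02,0,0,0,0,0,1,-0.045,0,0,0,0,0,1,-0.05,0,0,0,0,0,1,-0.05,0,0,0,0,0,1,-0.05,0,0,0,0,0,1,0,0,0,0.1217,0,0,1,0,0,0,0.1217,0,0,1,0,0,0,0.1217,0,0,1,0,0.0016,0.0437,0,0,0,1,0,0.0016,0.0437,0,0,0,1,0,0.0016,0.0437,0,0,0,1,0,0.0016,0.0437,0,0,0,1]}}

```text
time_s: 31.05
tcp_pos: [0.5224, 0.146, 0.3109]
orientation: [[-0.0, 0.996, -0.089], [-0.0, -0.089, -0.996], [-1.0, -0.0, 0.0]]
ft_force: [2.5, -0.3, -3.4]
opening: 0.086
```

Emit:
{"name": "carry_out", "arguments": {"steps": [0,0.0016,0.0437,0,0,0,1,0,0.0016,0.0437,0,0,0,1,0,0.0016,0.0437,0,0,0,1,0,0.0016,0.0437,0,0,0,1,0,0.0016,0.0437,0,0,0,1,0,0.0016,0.0437,0,0,0,1,0,0.0016,0.0437,0,0,0,1,0,0.0016,0.0437,0,0,0,1,0,0,0,0,0,0,1,0,0,0,0,0,0,1,0,0,0,0,0,0,1]}}

```text
time_s: 32.15
tcp_pos: [0.5043, -0.2011, 0.311]
orientation: [[-0.0, 0.996, -0.089], [0.0, -0.089, -0.996], [-1.0, -0.0, -0.0]]
ft_force: [0.2, 0.1, -4.9]
opening: 0.086
```

```bash
python3 -c "
from cab import *
insert('w16',-.1204,.215)"
```

```text
t 32.15 tcp [ 0.5043 -0.2011  0.311 ] yaw -5.12 xdir [-0.  0. -1.] F [ 0.2  0.1 -4.9] M [ 0.01 -0.13  0.02] op 0.086
cab tcp [ 0.5203 -0.155 ]
pin 503 x [0.4989 0.5291 0.5592] y [-0.124  -0.1206 -0.1171] z [0.103  0.1057 0.1078]
foot 3504 x [0.4904 0.5199 0.5494] y [-0.1754 -0.1442 -0.1315] z [0.2322 0.2373 0.2391]
```

View pics/w16.png

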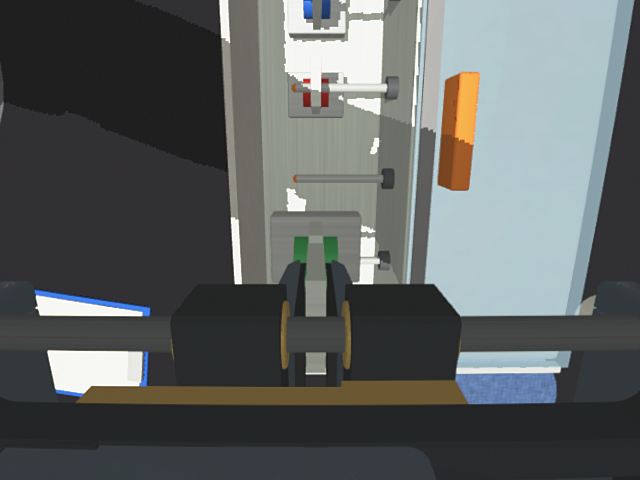

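Emit:
{"name": "carry_out", "arguments": {"steps": [0.03,0,0,0,0,0,1,0.04,0,0,0,0,0,1,0.04,0,0,0,0,0,1,0.04,0,0,0,0,0,1,0.021,0,0,0,0,0,1,0.01,0,0,0,0,0,1,0,0,0,0,0,0,1,0,0,0,0,0,0,1,0,0,0,0,0,0,1]}}

```text
time_s: 33.1
tcp_pos: [0.5054, -0.202, 0.1316]
orientation: [[0.002, 0.996, -0.089], [-0.001, -0.089, -0.996], [-1.0, 0.002, 0.001]]
ft_force: [-0.7, -1.4, -3.3]
opening: 0.085
```

```bash
python3 -c "
from cab import *
insert('w17',-.1204,.034)"
```

```text
t 33.1 tcp [ 0.5054 -0.202   0.1316] yaw -5.12 xdir [ 0.002 -0.001 -1.   ] F [-0.7 -1.4 -3.3] M [ 0.02 -0.12 -0.01] op 0.085
cab tcp [ 0.5215 -0.1558]
pin 1769 x [0.499  0.5293 0.5594] y [-0.124  -0.1198 -0.1166] z [0.1025 0.1056 0.1074]
foot 3149 x [0.4917 0.521  0.5507] y [-0.1765 -0.1472 -0.134 ] z [0.0565 0.0581 0.06  ]
```

Emit:
{"name": "carry_out", "arguments": {"steps": [0.001,0,-0.005,0,0,0,1,0,0,-0.01,0,0,0,1,0,0,-0.01,0,0,0,1,0,0,-0.008,0,0,0,1,0,0,-0.001,0,0,0,1,0,0,0,0,0,0,1,0,0,0,0,0,0,1]}}

```text
time_s: 33.85
tcp_pos: [0.5076, -0.168, 0.1292]
orientation: [[0.0, 0.996, -0.089], [-0.0, -0.089, -0.996], [-1.0, 0.0, 0.0]]
ft_force: [0.3, -0.3, -3.7]
opening: 0.086
```

```bash
python3 -c "
from cab import *
insert('w18',-.1204,.033)"
```

```text
t 33.85 tcp [ 0.5076 -0.168   0.1292] yaw -5.13 xdir [ 0. -0. -1.] F [ 0.3 -0.3 -3.7] M [-0.04 -0.12  0.06] op 0.086
cab tcp [ 0.5206 -0.1218]
pin 693 x [0.4982 0.5466 0.5596] y [-0.1236 -0.119  -0.1164] z [0.102  0.1056 0.1074]
foot 3231 x [0.4906 0.5187 0.5497] y [-0.142  -0.1099 -0.0982] z [0.0502 0.0555 0.0574]
```

Emit:
{"name": "carry_out", "arguments": {"steps": [0,0,-0.001,0,0,0,1,0.004,0,0,0,0,0,1,0.004,0,0,0,0,0,1,0.002,0,0,0,0,0,1,0,0,0,0,0,0,1,0.001,0,0,0,0,0,1,0,0,0,0,0,0,1]}}

```text
time_s: 34.6
tcp_pos: [0.5076, -0.167, 0.1181]
orientation: [[0.0, 0.996, -0.09], [0.0, -0.09, -0.996], [-1.0, 0.0, -0.0]]
ft_force: [0.2, -0.4, -4.3]
opening: 0.083
```

Emit:
{"name": "carry_out", "arguments": {"steps": [0.001,0,0,0,0,0,1,0,0,0,0,0,0,1]}}

```text
time_s: 34.8
tcp_pos: [0.5078, -0.167, 0.1175]
orientation: [[0.0, 0.996, -0.09], [-0.0, -0.09, -0.996], [-1.0, 0.0, 0.0]]
ft_force: [-2.4, 1.0, 4.2]
opening: 0.083
```

Contact on pin 2. Releasing, then on toward yellow by a route kept outside minimum reach.

Emit:
{"name": "carry_out", "arguments": {"steps": [0,0,0,0,0,0,0.7,0,0,0,0,0,0,0.4,0,0,0,0,0,0,0.2,0,0,0,0,0,0,0.1,0,0,0,0,0,0,0.1,0,0,0,0,0,0,0.1,0,0,0,0,0,0,0.1]}}

```text
time_s: 35.5
tcp_pos: [0.5076, -0.167, 0.1172]
orientation: [[-0.0, 0.996, -0.09], [-0.0, -0.09, -0.996], [-1.0, -0.0, 0.0]]
ft_force: [-0.2, 0.5, -0.3]
opening: 0.453
```

Emit:
{"name": "carry_out", "arguments": {"steps": [-0.02,0,0,0,0,0,0.1,-0.03,0,0,0,0,0,0.1,-0.04,0,0,0,0,0,0.1,-0.05,0,0,0,0,0,-0.5,-0.05,0,0,0,0,0,-1,-0.05,0,-0.02,0,0,0,-1,-0.03,0,-0.04,0,0,0,-1,0,0,-0.045,0,0,0,-1,0,0,-0.045,0,0,0,-1,0,0,-0.045,0,0,0,-1,0,0,-0.045,0,0,0,-1,0,0,-0.045,0,0,0,-1]}}

```text
time_s: 36.7
tcp_pos: [0.5328, 0.1174, 0.3838]
orientation: [[0.0, 0.996, -0.09], [0.0, -0.09, -0.996], [-1.0, 0.0, -0.0]]
ft_force: [1.0, -0.6, 0.4]
opening: 1.003
```

Emit:
{"name": "carry_out", "arguments": {"steps": [0,0,0,-0.102,0,0,-1,0,0,0,-0.102,0,0,-1,0,-0.03,-0.03,0,0,0,-1,0,-0.03,-0.03,0,0,0,-1,0,-0.03,-0.03,0,0,0,-1,0,0,0,0,0,0,-1,0,0,0,0,0,0,-1,0,0,0,0,0,0,-1]}}

```text
time_s: 37.5
tcp_pos: [0.4338, 0.1944, 0.3837]
orientation: [[0.0, 0.994, 0.114], [-0.0, 0.114, -0.994], [-1.0, 0.0, 0.0]]
ft_force: [-0.2, -0.1, -0.2]
opening: 0.998
```

```bash
python3 - <<'E'
from cab import *
o=st(); snap('wrist','w19'); snap('side','s19')
near('w19',dict(yel=(.355,.33)))
p=load('s19')[0];cv2.imwrite('pics/s19a.png',cv2.resize(p[145:395,200:400],None,fx=2.4,fy=2.4))
E
```

```text
t 37.5 tcp [0.4338 0.1944 0.3837] yaw 6.53 xdir [ 0. -0. -1.] F [-0.2 -0.1 -0.2] M [-0.02 -0.12  0.  ] op 0.998
yel 376 987 (354.1, 329.8, 8.5, 39.9, 7.1, 0.1302) (353.8, 330.3, 60.5, 45.5, 7.1, 0.0223)
```

View pics/w19.png

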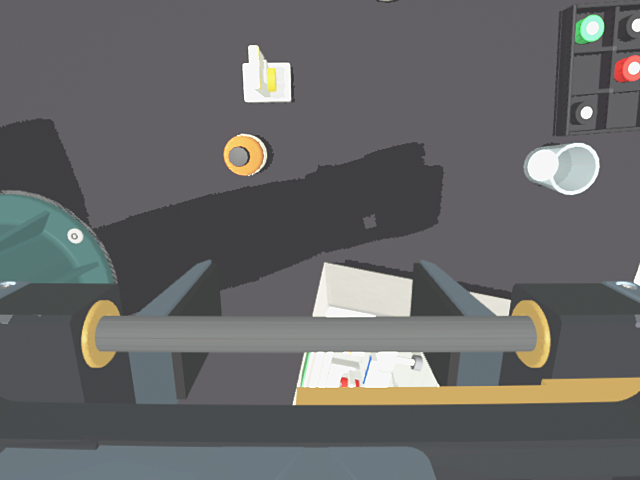

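View pics/s19a.png

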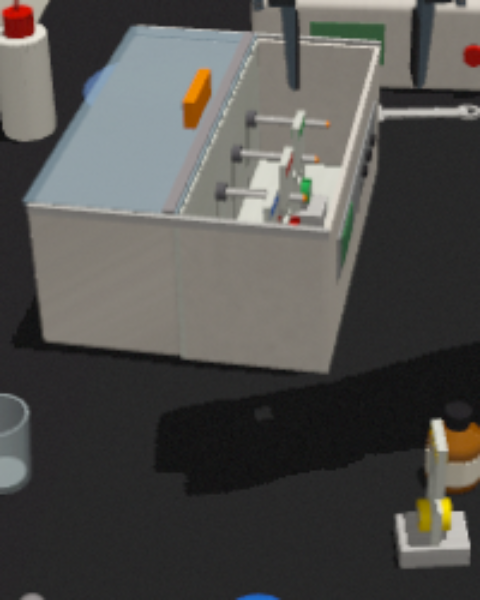

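Emit:
{"name": "carry_out", "arguments": {"steps": [0,0,0,-0.01,0,0,-1,0,-0.0156,-0.0361,0,0,0,-1,0,-0.0156,-0.0361,0,0,0,-1,0,-0.0156,-0.0361,0,0,0,-1,0,-0.0156,-0.0361,0,0,0,-1,0.04,0,0,0,0,0,-1,0.05,0,0,0,0,0,-1,0.05,0,0,0,0,0,-1,0.05,0,0,0,0,0,-1,0.043,0,0,0,0,0,-1]}}

```text
time_s: 38.6
tcp_pos: [0.3534, 0.3295, 0.1483]
orientation: [[-0.001, 0.992, 0.124], [-0.0, 0.124, -0.992], [-1.0, -0.001, 0.0]]
ft_force: [1.0, 0.4, 0.3]
opening: 0.999
```

Emit:
{"name": "carry_out", "arguments": {"steps": [0,0,0,0,0,0,-1,0,0,0,0,0,0,-1,0,0,0,0,0,0,-1,0,0,0,0,0,0,-1]}}

```text
time_s: 39.0
tcp_pos: [0.3547, 0.3311, 0.1529]
orientation: [[0.003, 0.992, 0.124], [0.002, 0.124, -0.992], [-1.0, 0.003, -0.002]]
ft_force: [-0.3, 0.2, -0.4]
opening: 0.997
```

```bash
python3 - <<'E'
from cab import *
o=st(); snap('wrist','w20')
near('w20',dict(yel=(.355,.33)))
E
```

```text
t 39.0 tcp [0.3547 0.3311 0.1529] yaw 7.12 xdir [ 0.003  0.002 -1.   ] F [-0.3  0.2 -0.4] M [-0.03 -0.14  0.02] op 0.997
yel 1162 2647 (353.9, 330.1, 8.4, 40.9, 7.3, 0.1302) (354.1, 330.2, 60.1, 46.0, 7.1, 0.0223)
```

View pics/w20.png

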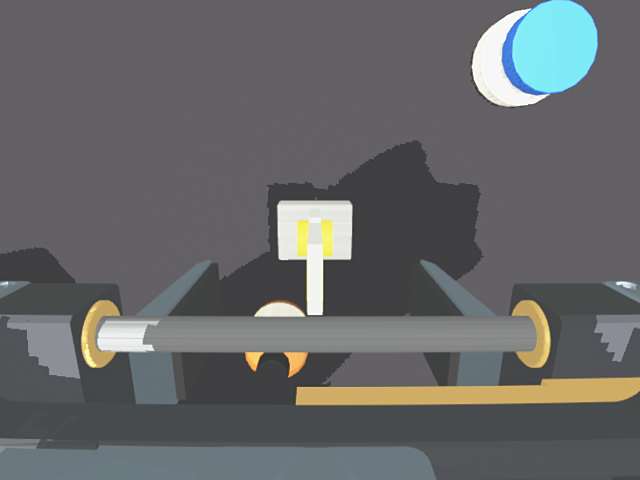

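Emit:
{"name": "carry_out", "arguments": {"steps": [0.025,-0.0005,0.0005,0,0,0,-1,0.02,0,0,0,0,0,-0.5,0.009,0,0,0,0,0,0,0,0,0,0,0,0,1,0,0,0,0,0,0,1,0,0,0,0,0,0,1,0,0,0,0,0,0,1,0,0,0,0,0,0,1,0,0,0,0,0,0,1,0,0,0,0,0,0,1,0,0,0,0,0,0,1,0,0,0,0,0,0,1]}}

```text
time_s: 40.25
tcp_pos: [0.3532, 0.3297, 0.0966]
orientation: [[0.0, 0.992, 0.124], [0.0, 0.124, -0.992], [-1.0, 0.0, -0.0]]
ft_force: [-9.4, 0.9, -6.8]
opening: 0.086
```

Emit:
{"name": "carry_out", "arguments": {"steps": [0,0,0,0,0,0,1,0,0,0,0,0,0,1,0,0,0,0,0,0,1]}}

```text
time_s: 40.55
tcp_pos: [0.3529, 0.3295, 0.0964]
orientation: [[-0.0, 0.992, 0.124], [-0.0, 0.124, -0.992], [-1.0, -0.0, 0.0]]
ft_force: [1.0, 0.5, -6.5]
opening: 0.091
```

Emit:
{"name": "carry_out", "arguments": {"steps": [-0.02,0,0,0,0,0,1,-0.045,0,0,0,0,0,1,-0.05,0,0,0,0,0,1,-0.05,0,0,0,0,0,1,-0.05,0,0,0,0,0,1,0,0,0,0.107,0,0,1,0,0,0,0.107,0,0,1,0,0.0396,0.02,0,0,0,1,0,0.0396,0.02,0,0,0,1,0,0.0396,0.02,0,0,0,1,0,0.0396,0.02,0,0,0,1,0,0.0396,0.02,0,0,0,1]}}

```text
time_s: 41.75
tcp_pos: [0.5421, 0.2109, 0.3108]
orientation: [[-0.002, 0.996, -0.09], [-0.0, -0.09, -0.996], [-1.0, -0.001, 0.0]]
ft_force: [0.3, 0.4, -6.8]
opening: 0.085
```

Emit:
{"name": "carry_out", "arguments": {"steps": [0,0,0.0455,0,0,0,1,0,0,0.0455,0,0,0,1,0,0,0.0455,0,0,0,1,0,0,0.0455,0,0,0,1,0,0,0.0455,0,0,0,1,0,0,0.0455,0,0,0,1,0,0,0.0455,0,0,0,1,0,0,0.0455,0,0,0,1,0,0,0.0455,0,0,0,1,0,0,0.0455,0,0,0,1,0,0,0.045,0,0,0,1]}}

```text
time_s: 42.85
tcp_pos: [0.4955, -0.2872, 0.3109]
orientation: [[-0.001, 0.996, -0.09], [0.001, -0.09, -0.996], [-1.0, -0.001, -0.001]]
ft_force: [0.9, -0.2, -7.1]
opening: 0.086
```

Emit:
{"name": "carry_out", "arguments": {"steps": [0,0,0,0,0,0,1,0,0,0,0,0,0,1,0,0,0,0,0,0,1,0,0,0,0,0,0,1]}}

```text
time_s: 43.25
tcp_pos: [0.4965, -0.2847, 0.3113]
orientation: [[-0.0, 0.996, -0.088], [0.0, -0.088, -0.996], [-1.0, -0.0, -0.0]]
ft_force: [-0.2, 0.6, -6.9]
opening: 0.084
```

```bash
python3 -c "
from cab import *
insert('w21',-.2044,.215)"
```

```text
t 43.25 tcp [ 0.4965 -0.2847  0.3113] yaw -5.08 xdir [-0.  0. -1.] F [-0.2  0.6 -6.9] M [ 0.06 -0.05  0.03] op 0.084
cab tcp [ 0.5201 -0.2389]
pin 505 x [0.4986 0.5288 0.5591] y [-0.2079 -0.2039 -0.201 ] z [0.103  0.1055 0.1077]
foot 3188 x [0.4902 0.5193 0.5491] y [-0.2603 -0.231  -0.2192] z [0.2318 0.2369 0.239 ]
```

View pics/w21.png

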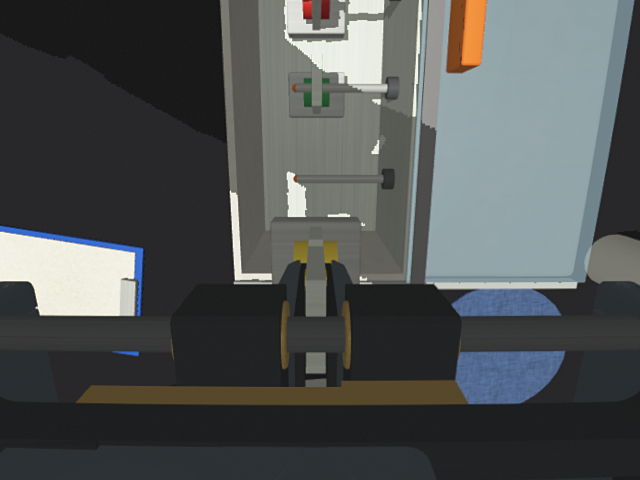

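```bash
python3 - <<'E'
from cab import *
for t,y0 in(('w6',.0125),('w11',-.071),('w16',-.155),('w21',-.242)):
    p,X,cx,cy,z=load(t)
    m=(cx>.492)&(cx<.548)&(abs(z-.2375)<.004)&(cy>y0+.002)&(cy<y0+.021)
    A=np.c_[cx[m]-.52,cy[m]-y0,np.ones(m.sum())]; s,r,_,_=np.linalg.lstsq(A,z[m],rcond=None); print(t,m.sum(),np.round(s,4))
    cv2.imwrite(f'pics/{t}z.png',cv2.resize(p[200:300,240:400],None,fx=4,fy=4))
E
```

```text
w6 1666 [0.0006 0.0051 0.2374]
w11 1678 [-0.0023  0.0086  0.2372]
w16 1682 [-0.0007  0.0049  0.2374]
w21 1678 [ 0.0017 -0.0204  0.237 ]
```

View pics/w21z.png

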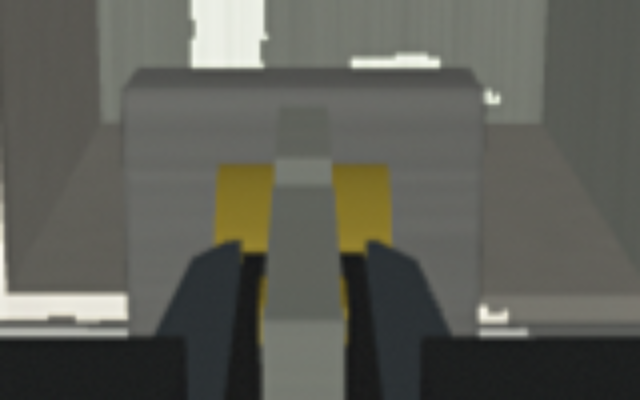

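View pics/w16z.png

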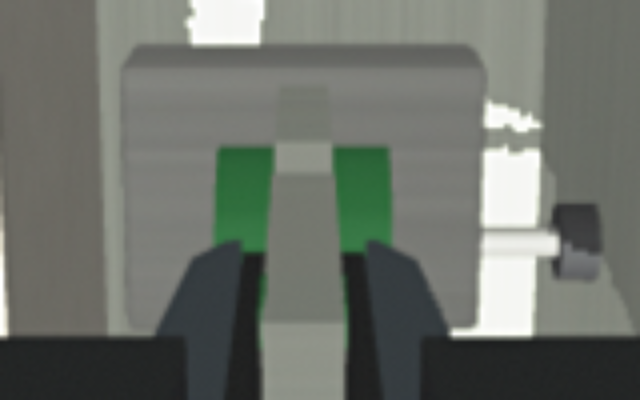

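Yellow has pivoted about 1.5° in the grip (foot about 2.5 mm toward −y). That fits within the slot clearances and should level when it hangs, so I'll lower it.

Emit:
{"name": "carry_out", "arguments": {"steps": [0.02,0,0,0,0,0,1,0.03,0,0,0,0,0,1,0.035,0,0,0,0,0,1,0.035,0,0,0,0,0,1,0.03,0,0,0,0,0,1,0.02,0,0,0,0,0,1,0.011,0,0,0,0,0,1,0,0,0,0,0,0,1,0,0,0,0,0,0,1,0,0,0,0,0,0,1]}}

```text
time_s: 44.3
tcp_pos: [0.4974, -0.286, 0.132]
orientation: [[0.002, 0.996, -0.089], [-0.001, -0.089, -0.996], [-1.0, 0.002, 0.001]]
ft_force: [-0.5, 0.3, -6.2]
opening: 0.086
```

```bash
python3 -c "
from cab import *
insert('w22',-.2044,.034)"
```

```text
t 44.3 tcp [ 0.4974 -0.286   0.132 ] yaw -5.13 xdir [ 0.002 -0.001 -1.   ] F [-0.5  0.3 -6.2] M [ 0.02 -0.13  0.03] op 0.086
cab tcp [ 0.521  -0.2402]
pin 1765 x [0.4989 0.5293 0.5594] y [-0.2079 -0.2038 -0.2005] z [0.1025 0.1056 0.1075]
foot 3233 x [0.4913 0.5205 0.5502] y [-0.2617 -0.2323 -0.2206] z [0.0505 0.0574 0.0595]
```

View pics/w22.png

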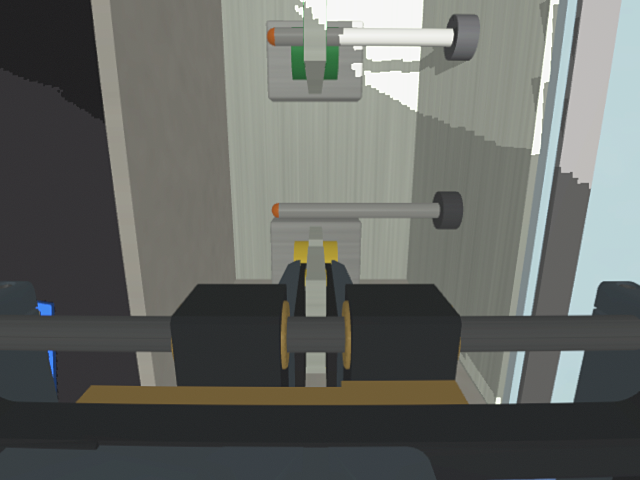

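Emit:
{"name": "carry_out", "arguments": {"steps": [0.001,0,-0.005,0,0,0,1,0,0,-0.01,0,0,0,1,0,0,-0.01,0,0,0,1,0,0,-0.008,0,0,0,1,0,0,-0.0025,0,0,0,1,0,0,0,0,0,0,1,0,0,0,0,0,0,1]}}

```text
time_s: 45.05
tcp_pos: [0.4998, -0.2504, 0.1297]
orientation: [[0.0, 0.996, -0.089], [-0.0, -0.089, -0.996], [-1.0, 0.0, 0.0]]
ft_force: [-0.3, 0.2, -7.2]
opening: 0.087
```

```bash
python3 -c "
from cab import *
insert('w23',-.2044,.033)"
```

```text
t 45.05 tcp [ 0.4998 -0.2504  0.1297] yaw -5.12 xdir [ 0. -0. -1.] F [-0.3  0.2 -7.2] M [ 0.   -0.14 -0.01] op 0.087
cab tcp [ 0.5203 -0.2045]
pin 663 x [0.4983 0.5472 0.5598] y [-0.2076 -0.2031 -0.2005] z [0.102  0.1055 0.1074]
foot 2957 x [0.4904 0.5176 0.5493] y [-0.2245 -0.1956 -0.1848] z [0.0487 0.0551 0.0571]
```

Emit:
{"name": "carry_out", "arguments": {"steps": [0,0,-0.001,0,0,0,1,0.004,0,0,0,0,0,1,0.004,0,0,0,0,0,1,0.002,0,0,0,0,0,1,0,0,0,0,0,0,1,0.001,0,0,0,0,0,1,0,0,0,0,0,0,1]}}

```text
time_s: 45.8
tcp_pos: [0.4999, -0.2494, 0.1186]
orientation: [[0.0, 0.996, -0.09], [-0.0, -0.09, -0.996], [-1.0, 0.0, 0.0]]
ft_force: [-0.4, -0.1, -6.8]
opening: 0.087
```

Emit:
{"name": "carry_out", "arguments": {"steps": [0.001,0,0,0,0,0,1,0,0,0,0,0,0,1]}}

```text
time_s: 46.0
tcp_pos: [0.5, -0.2494, 0.1182]
orientation: [[0.0, 0.996, -0.089], [-0.0, -0.089, -0.996], [-1.0, 0.0, 0.0]]
ft_force: [-4.1, 0.9, 4.8]
opening: 0.084
```

Contact on pin 1. Releasing, rising, and moving back over the chamber to inspect.

Emit:
{"name": "carry_out", "arguments": {"steps": [0,0,0,0,0,0,0.7,0,0,0,0,0,0,0.4,0,0,0,0,0,0,0.2,0,0,0,0,0,0,0.1,0,0,0,0,0,0,0.1,0,0,0,0,0,0,0.1,0,0,0,0,0,0,0.1]}}

```text
time_s: 46.7
tcp_pos: [0.4998, -0.2493, 0.1176]
orientation: [[-0.0, 0.996, -0.09], [0.0, -0.09, -0.996], [-1.0, -0.0, 0.0]]
ft_force: [0.2, -0.6, -0.2]
opening: 0.453
```

Emit:
{"name": "carry_out", "arguments": {"steps": [-0.02,0,0,0,0,0,0.1,-0.03,0,0,0,0,0,0.1,-0.04,0,0,0,0,0,0.1,-0.05,0,0,0,0,0,-0.5,-0.05,0,0,0,0,0,-1,-0.05,0,0.02,0,0,0,-1,-0.05,0,0.03,0,0,0,-1,-0.03,0,0.04,0,0,0,-1,0,0,0,0,0,0,-1,0,0,0,0,0,0,-1,0,0,0,0,0,0,-1]}}

```text
time_s: 47.8
tcp_pos: [0.4919, -0.3325, 0.4255]
orientation: [[-0.001, 0.996, -0.089], [0.001, -0.089, -0.996], [-1.0, -0.002, -0.001]]
ft_force: [0.1, -0.8, -0.6]
opening: 1.002
```

```bash
python3 - <<'E'
from cab import *
o=st(); snap('wrist','w24'); snap('side','s24')
p,X,cx,cy,z=load('w24')
for k,y in enumerate((-.2044,-.1204,-.0364,.0474)):
    stat(f'top{k+1}',(abs(cx-.52)<.03)&(abs(cy-y)<.04)&(z>.146)&(z<.16),cx,cy,z)
    stat(f'foot{k+1}',(abs(cx-.52)<.05)&(abs(cy-y)<.04)&(z>.034)&(z<.056),cx,cy,z)
p=load('s24')[0];cv2.imwrite('pics/s24a.png',cv2.resize(p[145:345,200:400],None,fx=3,fy=3))
E
```

```text
t 47.8 tcp [ 0.4919 -0.3325  0.4255] yaw -5.13 xdir [-0.001  0.001 -1.   ] F [ 0.1 -0.8 -0.6] M [ 0.03 -0.05 -0.02] op 1.002
top1 303 x [0.5162 0.5196 0.5241] y [-0.2249 -0.2052 -0.185 ] z [0.1472 0.1518 0.154 ]
foot1 839 x [0.4902 0.5125 0.5498] y [-0.2274 -0.2083 -0.1817] z [0.0415 0.0439 0.0465]
top2 328 x [0.5163 0.5201 0.5239] y [-0.1403 -0.1207 -0.1011] z [0.1471 0.152  0.1542]
foot2 1001 x [0.4904 0.5182 0.5503] y [-0.1439 -0.1278 -0.0978] z [0.0403 0.0439 0.0468]
top3 few 0
foot3 735 x [0.4901 0.5196 0.5494] y [-0.0598 -0.0527 -0.0401] z [0.035  0.0436 0.0506]
top4 few 0
foot4 few 0
```

View pics/w24.png

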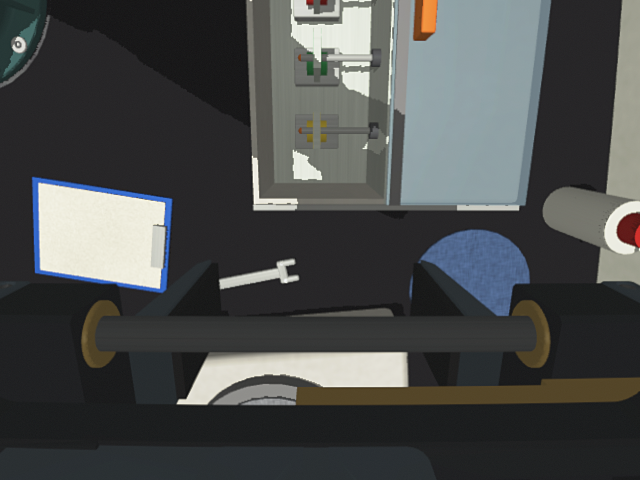

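View pics/s24a.png

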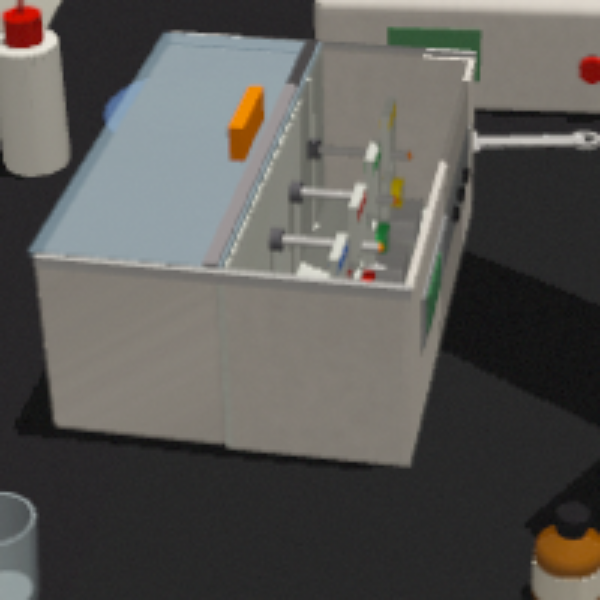

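All four hang: tops are at z 0.152 and foot tops at 0.044 where visible. Next I'll grip the bar to shut the cover.

Emit:
{"name": "carry_out", "arguments": {"steps": [0,0.0207,-0.0419,0,0,0,-1,0,0.0207,-0.0419,0,0,0,-1,0,0.0207,-0.0419,0,0,0,-1,0,0.0207,-0.0419,0,0,0,-1,0,0.0207,-0.0419,0,0,0,-1,0.045,0,0,0,0,0,-1,0.05,0,0,0,0,0,-1,0.05,0,0,0,0,0,-1,0.04,0,0,0,0,0,-1,0,0,0,0,0,0,-1,0,0,0,0,0,0,-1], "squeeze": 20}}

```text
time_s: 49.0
tcp_pos: [0.6141, -0.1335, 0.2424]
orientation: [[-0.001, 0.996, -0.089], [0.0, -0.089, -0.996], [-1.0, -0.001, -0.0]]
ft_force: [0.6, -1.1, 0.7]
opening: 0.999
```

```bash
python3 - <<'E'
from cab import *
o=st(); print(np.array(o['tcp_pos'])[:2]@np.c_[ex,ey]); snap('wrist','w25'); p,X,cx,cy,z=load('w25')
stat('bar',orange(p)&(z>.17)&(z<.22),cx,cy,z)
for k,y in enumerate((-.2044,-.1204,-.0364,.0474)):
    stat(f'top{k+1}',(abs(cx-.52)<.03)&(abs(cy-y)<.04)&(z>.14)&(z<.16),cx,cy,z)
    stat(f'foot{k+1}',(abs(cx-.52)<.05)&(abs(cy-y)<.04)&(z>.034)&(z<.056),cx,cy,z)
E
```

```text
t 49.0 tcp [ 0.6141 -0.1335  0.2424] yaw -5.11 xdir [-0.001  0.    -1.   ] F [ 0.6 -1.1  0.7] M [-0.02 -0.13  0.04] op 0.999
[ 0.62364301 -0.07781297]
bar 2516 x [0.617  0.623  0.6292] y [-0.1044 -0.0697 -0.0395] z [0.2067 0.2083 0.2098]
top1 178 x [0.5158 0.5235 0.5245] y [-0.2156 -0.2065 -0.1977] z [0.1403 0.1498 0.1531]
foot1 211 x [0.5229 0.5374 0.5497] y [-0.1874 -0.1824 -0.1811] z [0.0342 0.0429 0.0454]
top2 163 x [0.5165 0.5204 0.5244] y [-0.108  -0.1015 -0.0999] z [0.1402 0.151  0.1534]
foot2 1488 x [0.4908 0.5335 0.5502] y [-0.1367 -0.108  -0.0971] z [0.0344 0.044  0.0548]
top3 1075 x [0.5158 0.5221 0.5248] y [-0.0564 -0.0357 -0.0167] z [0.1406 0.1517 0.1537]
foot3 1234 x [0.4923 0.5365 0.5498] y [-0.0592 -0.0277 -0.0137] z [0.0358 0.0441 0.0545]
top4 1343 x [0.5169 0.5232 0.5258] y [0.0275 0.0474 0.0667] z [0.1406 0.1516 0.1535]
foot4 1505 x [0.4922 0.5367 0.5509] y [0.024  0.0359 0.0696] z [0.0361 0.044  0.0545]
```

View pics/w25.png

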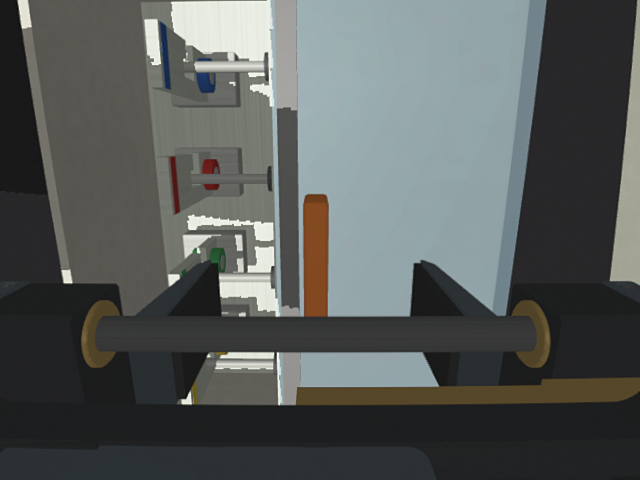

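All four holders read upright: tops 0.152, feet 0.044, with strap and foot centred on the same y. The bar is centred between the fingers, so I'll grip and pull.

Emit:
{"name": "carry_out", "arguments": {"steps": [0.03,0,0,0,0,0,-1,0.03,0,0,0,0,0,-1,0,0,0,0,0,0,1,0,0,0,0,0,0,1,0,0,0,0,0,0,1,0,0,0,0,0,0,1,0,0,0,0,0,0,1,0,0,0,0,0,0,1,0,0,0,0,0,0,1,0,0,0,0,0,0,1,0,0,0,0,0,0,1,0,0,0,0,0,0,1]}}

```text
time_s: 50.25
tcp_pos: [0.6141, -0.1339, 0.1818]
orientation: [[-0.0, 0.996, -0.09], [0.0, -0.09, -0.996], [-1.0, -0.0, -0.0]]
ft_force: [-0.4, -0.4, -0.1]
opening: 0.154
```

Emit:
{"name": "carry_out", "arguments": {"steps": [0,0,0,0,0,0,1,0,0,0,0,0,0,1]}}

```text
time_s: 50.45
tcp_pos: [0.6141, -0.1339, 0.1818]
orientation: [[-0.0, 0.996, -0.09], [0.0, -0.09, -0.996], [-1.0, -0.0, -0.0]]
ft_force: [0.7, -0.5, -1.0]
opening: 0.15
```

Emit:
{"name": "carry_out", "arguments": {"steps": [0,-0.01,0,0,0,0,1,0,-0.015,0,0,0,0,1,0,-0.015,0,0,0,0,1,0,-0.02,0,0,0,0,1,0,-0.02,0,0,0,0,1,0,-0.02,0,0,0,0,1,0,-0.02,0,0,0,0,1,0,-0.01,0,0,0,0,1,0,-0.007,0,0,0,0,1,0,0,0,0,0,0,1,0,0,0,0,0,0,1]}}

```text
time_s: 51.55
tcp_pos: [0.4775, -0.1216, 0.1818]
orientation: [[-0.001, 0.996, -0.09], [0.0, -0.09, -0.996], [-1.0, -0.001, -0.0]]
ft_force: [-2.9, -0.8, -1.8]
opening: 0.153
```

Emit:
{"name": "carry_out", "arguments": {"steps": [0,-0.004,0,0,0,0,1,0,-0.003,0,0,0,0,1,0,-0.002,0,0,0,0,1,0,0,0,0,0,0,1]}}

```text
time_s: 51.95
tcp_pos: [0.4684, -0.1208, 0.1818]
orientation: [[-0.0, 0.996, -0.09], [0.0, -0.09, -0.996], [-1.0, -0.0, -0.0]]
ft_force: [-0.3, 0.2, -2.5]
opening: 0.152
```

Emit:
{"name": "carry_out", "arguments": {"steps": [0,-0.001,0,0,0,0,1,0,-0.001,0,0,0,0,1,0,0,0,0,0,0,1]}}

```text
time_s: 52.25
tcp_pos: [0.4665, -0.1206, 0.1818]
orientation: [[-0.0, 0.996, -0.09], [0.0, -0.09, -0.996], [-1.0, -0.0, -0.0]]
ft_force: [1.1, -0.7, -5.5]
opening: 0.153
```

Emit:
{"name": "carry_out", "arguments": {"steps": [0,-0.001,0,0,0,0,1,0,-0.001,0,0,0,0,1,0,0,0,0,0,0,1]}}

```text
time_s: 52.55
tcp_pos: [0.4647, -0.1205, 0.1818]
orientation: [[0.0, 0.996, -0.09], [-0.0, -0.09, -0.996], [-1.0, 0.0, -0.0]]
ft_force: [4.4, -1.0, -9.3]
opening: 0.152
```

Emit:
{"name": "carry_out", "arguments": {"steps": [0,-0.001,0,0,0,0,1,0,-0.001,0,0,0,0,1,0,0,0,0,0,0,1]}}

```text
time_s: 52.85
tcp_pos: [0.4647, -0.1205, 0.1819]
orientation: [[0.005, 0.996, -0.09], [-0.001, -0.09, -0.996], [-1.0, 0.005, 0.0]]
ft_force: [23.7, -1.0, -27.3]
opening: 0.153
```

The stop is reached, and total travel is 0.150 m. Relaxing, releasing and checking.

Emit:
{"name": "carry_out", "arguments": {"steps": [0,0.001,0,0,0,0,1,0,0.0005,0,0,0,0,1,0,0,0,0,0,0,0.5,0,0,0,0,0,0,0,0,0,0,0,0,0,-0.5,0,0,0,0,0,0,-1,0,0,0,0,0,0,-1,0,0,0,0,0,0,-1,0,0,0,0,0,0,-1,0,0,0,0,0,0,-1]}}

```text
time_s: 53.85
tcp_pos: [0.4642, -0.1204, 0.1819]
orientation: [[-0.0, 0.996, -0.09], [0.0, -0.09, -0.996], [-1.0, -0.0, -0.0]]
ft_force: [0.0, -0.4, 0.3]
opening: 0.823
```

Emit:
{"name": "carry_out", "arguments": {"steps": [-0.02,0,0,0,0,0,-1,-0.03,0,0,0,0,0,-1,-0.04,0,0,0,0,0,-1,-0.04,0,0.02,0,0,0,-1,0,0.01,0.04,0,0,0,-1,0,0.01,0.04,0,0,0,-1,0,0.01,0.03,0,0,0,-1,0,0,0,0,0,0,-1,0,0,0,0,0,0,-1,0,0,0,0,0,0,-1]}}

```text
time_s: 54.85
tcp_pos: [0.4822, -0.2518, 0.3117]
orientation: [[-0.0, 0.996, -0.089], [0.0, -0.089, -0.996], [-1.0, -0.0, -0.0]]
ft_force: [-0.4, -0.5, 0.9]
opening: 0.999
```

```bash
python3 - <<'E'
from cab import *
o=st(); snap('wrist','w26'); snap('side','s26'); snap('scene','c26')
for t in('w26','s26','c26'):
    p,X,cx,cy,z=load(t); stat('bar',orange(p)&(z>.2)&(z<.216)&(cx>.4),cx,cy,z)
p=load('s26')[0];a=cv2.resize(p[145:295,210:370],None,fx=3,fy=3); b=load('c26')[0]; b=cv2.resize(b[180:330,160:320],None,fx=3,fy=3)
cv2.imwrite('pics/f26.png',np.vstack([a,])); cv2.imwrite('pics/g26.png',b)
E
```

```text
t 54.85 tcp [ 0.4822 -0.2518  0.3117] yaw -5.12 xdir [-0.  0. -1.] F [-0.4 -0.5  0.9] M [-0.03 -0.13 -0.01] op 0.999
bar 2248 x [0.467  0.4736 0.48  ] y [-0.1169 -0.0809 -0.0488] z [0.2062 0.2082 0.2099]
bar 89 x [0.4658 0.471  0.4785] y [-0.1164 -0.0687 -0.036 ] z [0.2003 0.2085 0.2131]
bar 54 x [0.4666 0.4753 0.4819] y [-0.0741 -0.0574 -0.0428] z [0.2067 0.2088 0.212 ]
```

View pics/w26.png

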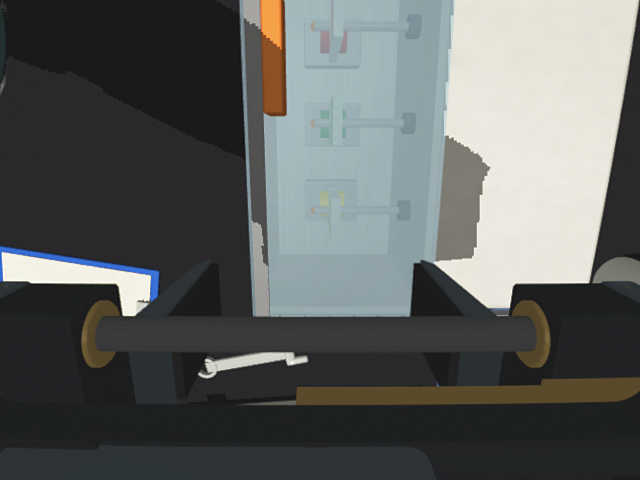

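View pics/f26.png

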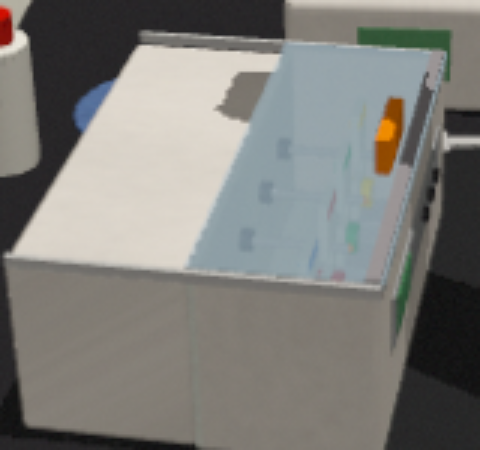

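View pics/s26.png

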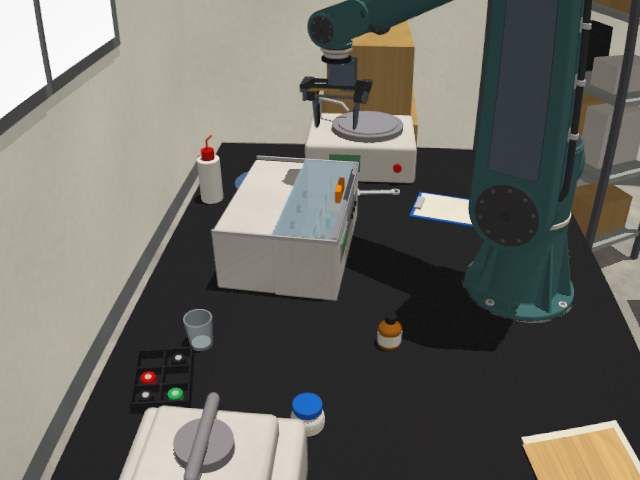

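The cover is shut flush over the front rim, with the bar at 0.4736 in cabinet x. All four holders hang behind it, the bench holders are gone and the bystanders are in place.

```bash
python3 -c "
from plant import bot
print(bot.close_job())"
```

```text
the job is handed in; nothing more can be done
None
```

The job is handed in, finished at about 55 s on the robot's clock. I slid the cover back to its stop and hung all four holders: blue on pin 4, red on pin 3, green on pin 2 and yellow on pin 1. I then slid the cover shut until it met its front stop, a measured travel of 0.150 m.

**Last checks:**
- **Before closing:** all four holders measured upright on their pins, tops at z ≈ 0.152 m and foot tops at 0.044 m. They hang about 5–6 mm to the robot side of mid-depth, deliberately, to keep the gripper clear of the handle bar.
- **After closing:** the gap at the front edge is gone, and red, green and yellow still hang where they were. Blue shows only faintly through the cover in the last side picture.
- **Bystanders:** the bottle, beaker, jar and wrench were never touched.

**Irregularities:**
- The cover started about 12 mm short of fully shut, so my first push overran the back stop. The wrist force reached about 75 N for around a second, under the 120 N limit.
- Yellow was knocked aside mid-run, so I measured it again before picking it up. It also pivoted about 1.5° in the grip, but hung level once released.

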